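# Let the small grinding balls out of the tipping bowl past a held card

### The arm

A 6-joint arm with a two-finger parallel gripper is mounted at the origin on the work surface. World frame = base frame: x ahead of the robot, y to its left, z up, the work surface at z = 0. Lengths are in mm, angles in rad, forces in N, time in s.
With the tool pointing down it reaches from about 275 to 1000 mm from the base axis. Payload 8.4 kg.
Tool frame: the origin (TCP) lies at the very end of the fingers, on their centre line; the grasp point (between the pads) lies 19 mm behind it (r.tcp_to_grasp is the distance from the TCP to the grasp point, in mm); z points along the fingers, y is the line along which they close (so a half turn about z gives the same grasp; the last joint's range is limited). The gripper opens to 85 mm and grips with 20 to 120 N. Pads are 22 mm wide; open, the fingers measure 114 mm over their backs; the gripper's body (76 mm by 85 mm) begins 54 mm behind the grasp point. The pads swing forward as they close: fully open they stand 13 mm farther back than shut.
Start: joints at [-1.228, 0.353, 1.633, -0, 1.155, -0.002], TCP at [211.254, -588.217, 231.281] pointing down, gripper open.
Joint ranges: [-2.63, 2.63], [-0.92, 2.1], [0.06, 2.66], [-1.3, 4.44], [0, 2.69], [-3.02, 3.02]. Speed limits (rad/s): [2.22, 2.22, 2.79, 3.14, 3.14, 3.14].

### API

Orientations are given as [roll, pitch, yaw] about the fixed x, y, z axes, in that order (R = Rz(yaw) Ry(pitch) Rx(roll)).
In Python, from rig import r gives the robot as it stands. The module is installed in compiled form; this text tells all that it offers.
- The arm moves only by the tool play_rows, never from a script. Its argument "rows" is a list of rows, each an object with "dp": the shift along the tool's x, y, z in units of 40 mm (1.0 is 40 mm), a list of three; "turn": the turn, a rotation vector about the tool's x, y, z in units of 6 degrees (1.0 is 6 degrees), a list of three; "fingers": the closure, from 0 (fully open) to 1 (shut). In form: [{"dp": [tx, ty, tz], "turn": [wx, wy, wz], "fingers": fingers}, ...]. A call has 1 to 5 rows; each row shifts and turns the commanded pose from where the row before left it, along the tool's axes as they then stand; what a row does not reach is not made up. A row lasts 1/12 s, in which the tool goes at most 41.7 mm and 7.16 degrees, less where a joint would pass 70% of its speed; a pose out of reach is approached as far as the arm can. A call is refused whole if a number of a shift passes 1 or a number of a turn 1, either way. A call with a gripper value outside its range is refused whole. The fingers move at their own pace and stop on an object; "force" is the grip in N (left out, the last holds). Time passes only in rows, so rows that do not move let the fingers close. It gives the time, the measured TCP pose, the force, the opening and the grip force at its end, in the units of the state.
- r.sense(): the state, without advancing time (a new reading comes with each control period).
- r.grab_frame(name): name is "side" or "top" or "wrist"; returns a dict with "pixels" (400x640x3 uint8, red, green, blue), "fx", "fy", "cx", "cy" (pixels), "dist" ([k1, k2, p1, p2, k3] as OpenCV has them; the pictures are not rectified), "pose" (4x4, takes a point from camera to world coordinates). Camera axes: x right, y down, z forward; pixel columns grow to the right and rows downward; lengths in mm; the calibration is good to about 2 mm. A picture is of the moment at which its call begins. There is no depth.
- r.sign_off(): hands the job in; it is judged then, once.
The state is a dict: "clock": time; "qpos": joint angles; "qvel": joint speeds; "joint_efforts": joint torques, N m; "eef_pos": TCP position; "tcp_rot": TCP orientation; "contact_force": force on the tool from outside, world axes, zero at the start; "wrist_torque": the same for the moment, N m; "opening": opening from 0.0 (shut) to 1.0 (fully open); "grasp_force": force on a finger pad.
Only numpy, scipy, OpenCV 4.12 (cv2) and the standard library are available. Lean on these libraries where they do the work, as an engineer would, in place of code of your own. Each camera call takes 0.05 s, during which the arm holds its last target. There are 200 camera calls.

### The job

The steel tipping bowl holds large and small grinding balls. Take the sorting card from its sloping rest and lay it squarely on the level bowl so that it covers the mouth except for a gap along the pouring lip that the small balls can pass and the large ones cannot; keep it on the rim and tip the bowl with it until all the small balls have rolled into the tray and the large ones are left in the bowl. Then let the bowl come back level and lay the card on its rest as it was, without touching the balls with the gripper or shifting the other things on the bench.

Things in the scene. Friction and masses are not known exactly. Their poses are not given: they have to be found in the camera images.
- card_grip (a point): Sorting card: stiff grey plastic sheet 110 x 140 x 3 mm, 65-105 g, with a black upright handle mid top face, 16 x 44 mm in plan, 50 mm tall. Point: handle centre, 28 mm above the card's underside. x along the 110 mm side (grip the handle's 16 mm thickness this way), y along the 140 mm side, z out of the card through the handle. Same when turned half round. Starts on the rest.
- card_face (a point): Middle of the card's underside, axes as card_grip.
- rest_seat (a point): White rest, fixed, 150 mm wide face sloping 30 degrees, low side to its -x (roughly the robot), with a 9 mm ledge along the low side, 56.5 mm down the slope. Point: on the face, 50 mm above the bench, where the middle of the card's underside lies with the card's 110 mm side down the slope, lower edge at the ledge. z vertical, x level towards the high side.
- bowl_pivot (a point): Steel tipping bowl hung between two posts (to 10 mm above the axis) of a fixed stand. Point: middle of its hinge axis, 110 mm above the bench; turns with the bowl. y hinge axis, z out of the mouth (up when level), -x to the pouring lip. Rim at z +14 mm all round, flat floor z -22 mm from x -30 to the back wall at x +55 mm, side walls' inner faces y +-60 mm, walls 4 mm thick.
- bowl_lip (a point): Middle of the bowl's straight pouring lip, at (-92, 0, +14) mm in bowl_pivot's axes (same axes). The front wall is a ramp from the floor's edge (x -30, z -22 mm) up to this lip, at 30 degrees to the floor. So a gap g along the rim between card edge and lip passes balls up to about 0.5 g across.
- bowl (a joint): Tip angle of the bowl, rad: 0 level, grows as the lip goes down, stop at 0.80. A spring brings it back level (0.09 Nm when level, 0.2 Nm at 0.72 rad); pressing on the rim between hinge and lip tips it. Balls roll out over the ramp only when it is tipped past about 0.6 rad; 0.68 to 0.72 is ample. Balls that lag behind can be loosened by rocking it.
- tray: Shallow aluminium tray, fixed, in front of and below the pouring lip: 170 (x) x 230 (y) mm, 28 mm high, walls 3 mm. Origin at the centre of its underside, z up.
- beaker_rim (a point): Glass beaker standing beside the rest, 60 mm across and 85 mm tall; the centre of its mouth. A bystander. (A fixed retort stand, its rod 312 mm tall, stands alone at the far edge of the bench, 0.78 m and more ahead of the base, within 0.15 m of the middle.)
- small0_center (a point): Small steel grinding ball, 15 mm across; its centre. Starts on the floor of the bowl.
- small1_center (a point): Small steel grinding ball, 15 mm across; its centre. Starts on the floor of the bowl.
- small2_center (a point): Small steel grinding ball, 15 mm across; its centre. Starts on the floor of the bowl.
- small3_center (a point): Small steel grinding ball, 15 mm across; its centre. Starts on the floor of the bowl.
- big0_center (a point): Large steel grinding ball, 30 mm across; its centre. Starts on the floor of the bowl.
- big1_center (a point): Large steel grinding ball, 30 mm across; its centre. Starts on the floor of the bowl.
- petri: Petri dish, 68 mm across, 15 mm high; origin at the centre of its underside. A bystander.
- loupe: Folding magnifier, 40 mm wide, 47 mm tall; origin at the centre of its underside. A bystander.
- spatula: Steel lab spatula lying flat, 160 mm long; origin at the centre of its underside. A bystander.
- jar: Amber jar, 52 mm across, 75 mm tall; origin at the centre of its underside. A bystander.
- cube: Glass cube, 28 mm; origin at the centre of its underside. A bystander.
There are look-alikes about, which are no part of the job. What is shaped like the part that bears card_grip but orange or pink is not meant.

How it is judged:
By the outcome, as a careful person would: the job done as asked, in the order asked, and still so for the second after the job is handed in, with the robot touching nothing.
It also fails if it takes over 54 s, if anything falls off the work surface, if the arm or the gripper's body presses on something with over 40 N, if the wrist force passes 120 N, or if a joint passes its speed limit or range.

## Working session

There is one attempt and no reset: what is moved stays moved. The work goes in short steps, Python scripts to look and compute and a tool call to move; the robot and the scene stay as the last step left them, time stands still between calls to the robot, and variables do not carry over. Pictures are saved under pics/ and viewed, at most 10 in all, crops included, and the job is handed in when it is done.

Besides the shell and the picture viewer there is one more tool, called after "Emit:" as name(argument=value, ...) on one line, values as JSON. play_rows: Moves the arm, as the interface text tells. Its arguments: {"type":"object","properties":{"rows":{"type":"array"},"force":{"type":"number"}},"required":["rows"]}

```bash
mkdir -p pics
cat > h.py <<'E'
import numpy as np, cv2, json
from rig import r
from scipy.spatial.transform import Rotation as R
def shot(n,f):
    d=r.grab_frame(n); cv2.imwrite(f'pics/{f}.png',d['pixels'][:,:,::-1])
    np.savez(f'pics/{f}.npz',**{k:np.array(v) for k,v in d.items() if k!='pixels'}); return d
def load(f): return dict(np.load(f'pics/{f}.npz'))
def ray(d,u,v):
    K=np.array([[d['fx'],0,d['cx']],[0,d['fy'],d['cy']],[0,0,1.]])
    p=cv2.undistortPoints(np.array([[[u,v]]],float),K,np.array(d['dist'],float))[0,0]
    T=np.array(d['pose']); return T[:3,3],T[:3,:3]@np.array([p[0],p[1],1])
def onz(d,u,v,z):
    o,k=ray(d,u,v); return o+k*(z-o[2])/k[2]
def proj(d,P):
    K=np.array([[d['fx'],0,d['cx']],[0,d['fy'],d['cy']],[0,0,1.]]);T=np.linalg.inv(np.array(d['pose']))
    rv=cv2.Rodrigues(T[:3,:3])[0]
    return cv2.projectPoints(np.atleast_2d(np.array(P,float)),rv,T[:3,3],K,np.array(d['dist'],float))[0][:,0]
E
python3 - <<'E'
from h import *
for n in ['top','side']:
    d=shot(n,n+'0'); print(n,np.array(d['pose']).round(3).tolist(),d['fx'])
print(r.sense())
E
```

```text
top [[0.02, -0.998, 0.058, 515.511], [-0.999, -0.021, -0.027, 19.773], [0.028, -0.058, -0.998, 1377.361], [0.0, 0.0, 0.0, 1.0]] 504.2487941105698
side [[-0.982, -0.135, 0.133, 448.596], [-0.189, 0.738, -0.648, 605.008], [-0.011, -0.661, -0.75, 801.055], [0.0, 0.0, 0.0, 1.0]] 409.23837472153235
{'clock': 0.1, 'qpos': array([-1.22846811e+00,  3.53599369e-01,  1.63405269e+00,  1.45117124e-05,
        1.15523400e+00, -2.41049486e-03]), 'qvel': array([ 0.00010255, -0.00115934, -0.0011775 , -0.00123693, -0.00181088,
        0.00173999]), 'joint_efforts': array([-2.11855964e-03, -6.06361985e+01, -3.42820966e+01, -2.77294134e-05,
        3.94976931e-03, -1.47235875e-05]), 'eef_pos': array([ 211.07092898, -587.81718808,  230.62700615]), 'tcp_rot': array([-3.14029929e+00, -1.63867235e-05,  3.44732831e-01]), 'contact_force': array([ 0.1162763 ,  0.46737625, -0.75796392]), 'wrist_torque': array([ 0.01181931,  0.02421737, -0.00514913]), 'grasp_force': 0.0, 'opening': 0.9996469325930855}
```

View pics/top0.png

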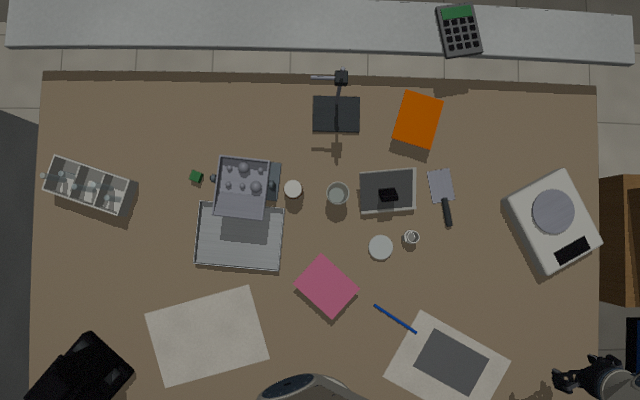

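View pics/side0.png

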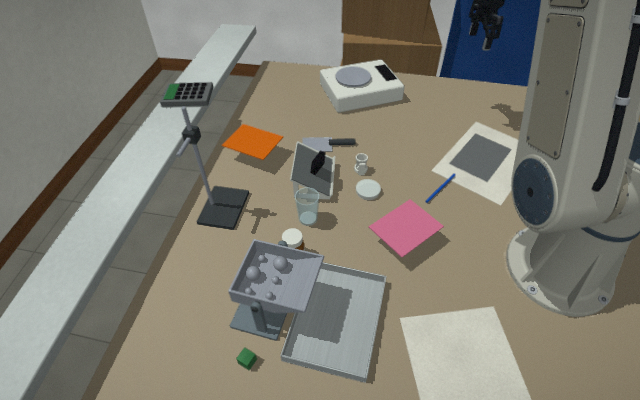

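The card on the rest is at top (388,192) / side (315,168): grey with a black handle, on the sloping white rest. The orange (418,120) and pink (326,287) sheets and the flat grey patch on paper (450,362) have no handle, so they are ruled out. I'll confirm in an enlarged crop.

Run:
```python
import cv2
a=cv2.imread('pics/top0.png')[145:280,185:425]; b=cv2.imread('pics/side0.png')[135:385,215:395]
a=cv2.resize(a,None,fx=3.33,fy=3.33,interpolation=cv2.INTER_CUBIC)
a=cv2.convertScaleAbs(a,alpha=1.5,beta=15)
cv2.imwrite('pics/topc.png',a)
b=cv2.convertScaleAbs(cv2.resize(b,None,fx=2.4,fy=2.4,interpolation=cv2.INTER_CUBIC),alpha=1.3,beta=10)
cv2.imwrite('pics/sidec.png',b)
```

```text
(no output)
```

View pics/topc.png

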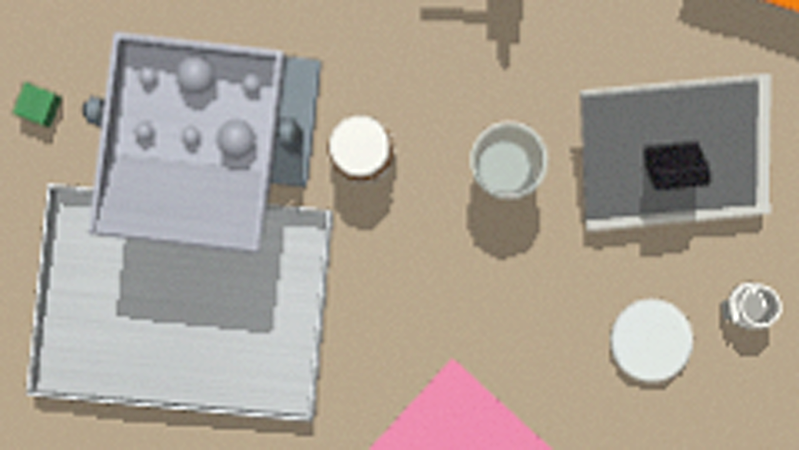

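View pics/sidec.png

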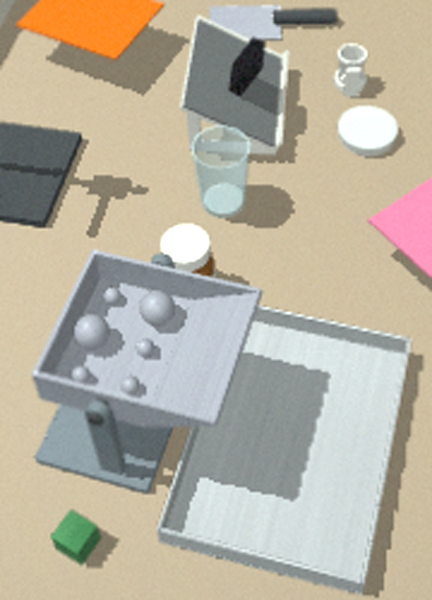

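```bash
cat > fit.py <<'E'
from h import *
from scipy.optimize import least_squares
t=load('top0'); s=load('side0')
ct=lambda x,y:((x+.5)/3.33-.5+185,(y+.5)/3.33-.5+145)
cs=lambda x,y:((x+.5)/2.4-.5+215,(y+.5)/2.4-.5+135)
def fit(P,T,S,z,x0,base):
    P=np.array(P,float)
    def W(p): return (R.from_euler('z',p[2]).as_matrix()@base@P.T).T+[p[0],p[1],z]
    def f(p):
        e=[]
        w=W(p)
        for d,L,c in((t,T,ct),(s,S,cs)):
            q=proj(d,w)
            e+=[np.array(q[i])-c(*L[i]) for i in range(len(P)) if L[i]]
        return np.ravel(e)
    q=least_squares(f,x0); print(q.x.round(4),q.fun.round(1)); return q.x
if __name__=='__main__':
    print('bowl');fit([(59,64,14),(59,-64,14),(-92,64,14),(-92,-64,14)],[(117,34),(282,52),(92,234),(258,249)],[(35,376),(96,253),(215,422),(262,290)],110,[600,240,0],np.eye(3))
    B=R.from_euler('y',-30,degrees=True).as_matrix()
    print('card');fit([(55,70,3),(55,-70,3),(-55,70,3),(-55,-70,3),(0,22,53),(0,-22,53)],[(581,92),(758,80),(585,222),(759,207),None,None],[(183,105),(199,20),(279,143),(287,60),None,None],50,[600,-130,0],B)
    for n,(a,b),z in[('jar',(360,146),75),('beaker',(509,158),85),('petri',(652,340),15)]: print(n,onz(t,*ct(a,b),z).round(0))
    for a in [(50,186),(330,212),(313,418),(30,394)]: print('tray',onz(t,*ct(*a),28).round(0))
    for c in[(195,73),(237,140)]:print('big',onz(t,*ct(*c),103).round(0))
E
python3 fit.py
```

```text
bowl
[ 6.308929e+02  1.990221e+02 -8.950000e-02] [-1.6  0.1 -0.3  0.3 -1.5  0.  -0.2  1.2 -0.8 -0.9 -0.9 -1.9  0.7  0.1
  0.1 -1.1]
card
[ 6.220972e+02 -1.744013e+02  1.072000e-01] [-0.1  1.6  0.   0.8  0.  -0.1 -0.9 -0.1  0.7 -0.5  0.5 -1.  -1.6  0.6
 -1.7 -1. ]
jar [619.  71.  75.]
beaker [612. -45.  85.]
petri [ 471. -167.   15.]
tray [585. 321.  28.]
tray [569.  96.  28.]
tray [404. 105.  28.]
tray [418. 332.  28.]
big [670. 197. 103.]
big [619. 163. 103.]
```

```bash
cat > plan.py <<'E'
from h import *
from scipy.spatial.transform import Slerp
import sys
def state():
    s=r.sense(); return np.array(s['eef_pos']),R.from_euler('xyz',s['tcp_rot'])
def tool(yaw,tilt):  # tool for a card with yaw and tilt (normal leaning to -x by tilt)
    C=(R.from_euler('z',yaw)*R.from_euler('y',-tilt)).as_matrix()
    return R.from_matrix(np.c_[C[:,1],C[:,0],-C[:,2]]),C
def rows(p1,R1,fing,n=None,start=None):
    p0,R0=start or state(); sl=Slerp([0,1],R.concatenate([R0,R1]))
    d=np.linalg.norm(p1-p0); a=np.degrees((R0.inv()*R1).magnitude())
    n=n or int(np.ceil(max(d/39.5,a/5.9,1))); out=[];p,Rc=p0,R0
    for k in range(1,n+1):
        q=p0+(p1-p0)*k/n; Q=sl(k/n)
        dp=(Rc.inv().apply(q-p)/40).round(2); w=np.degrees((Rc.inv()*Q).as_rotvec()/6).round(2)
        p=p+Rc.apply(dp*40); Rc=Rc*R.from_rotvec(np.radians(w*6))
        out.append({"dp":(dp+0).tolist(),"turn":(w+0).tolist(),"fingers":fing})
    for k in range(0,n,5): print(json.dumps(out[k:k+5]))
    print('n',n,'dist',round(d,1),'ang',round(a,1),'clock',r.sense()['clock'])
    return p1,R1
E
python3 - <<'E'
from plan import *
Q,C=tool(.107,np.pi/6)
f=np.array([622.1,-174.4,50]); rows(f+C[:,2]*190,Q,0.3)
E
```

```text
[{"dp": [0.78, -0.49, 0.03], "turn": [-0.3, 0.24, -0.89], "fingers": 0.3}, {"dp": [0.81, -0.41, 0.03], "turn": [-0.31, 0.23, -0.88], "fingers": 0.3}, {"dp": [0.85, -0.34, 0.05], "turn": [-0.3, 0.24, -0.89], "fingers": 0.3}, {"dp": [0.88, -0.26, 0.05], "turn": [-0.3, 0.24, -0.89], "fingers": 0.3}, {"dp": [0.89, -0.18, 0.07], "turn": [-0.3, 0.24, -0.89], "fingers": 0.3}]
[{"dp": [0.91, -0.09, 0.09], "turn": [-0.31, 0.23, -0.88], "fingers": 0.3}, {"dp": [0.91, -0.02, 0.11], "turn": [-0.3, 0.24, -0.89], "fingers": 0.3}, {"dp": [0.9, 0.07, 0.14], "turn": [-0.3, 0.24, -0.89], "fingers": 0.3}, {"dp": [0.89, 0.14, 0.15], "turn": [-0.31, 0.23, -0.89], "fingers": 0.3}, {"dp": [0.87, 0.22, 0.19], "turn": [-0.3, 0.24, -0.88], "fingers": 0.3}]
[{"dp": [0.84, 0.29, 0.22], "turn": [-0.3, 0.24, -0.89], "fingers": 0.3}, {"dp": [0.81, 0.37, 0.24], "turn": [-0.3, 0.24, -0.89], "fingers": 0.3}, {"dp": [0.76, 0.42, 0.28], "turn": [-0.31, 0.23, -0.89], "fingers": 0.3}, {"dp": [0.71, 0.49, 0.31], "turn": [-0.3, 0.24, -0.88], "fingers": 0.3}]
n 14 dist 512.9 ang 81.2 clock 0.1
```

Emit:
play_rows(rows=[{"dp": [0.78,-0.49,0.03],"turn": [-0.3,0.24,-0.89],"fingers": 0.3},{"dp": [0.81,-0.41,0.03],"turn": [-0.3,0.24,-0.89],"fingers": 0.3},{"dp": [0.85,-0.34,0.05],"turn": [-0.3,0.24,-0.89],"fingers": 0.3},{"dp": [0.88,-0.26,0.05],"turn": [-0.3,0.24,-0.89],"fingers": 0.3},{"dp": [0.89,-0.18,0.07],"turn": [-0.3,0.24,-0.89],"fingers": 0.3}])

```text
clock: 0.52
eef_pos: [324.5, -442.4, 225.4]
tcp_rot: [2.959, -0.085, 0.824]
contact_force: [1.1, -1.1, 0.7]
opening: 0.699
grasp_force: 0.0
```

Emit:
play_rows(rows=[{"dp": [0.91,-0.09,0.09],"turn": [-0.3,0.24,-0.89],"fingers": 0.3},{"dp": [0.91,-0.02,0.11],"turn": [-0.3,0.24,-0.89],"fingers": 0.3},{"dp": [0.9,0.07,0.14],"turn": [-0.3,0.24,-0.89],"fingers": 0.3},{"dp": [0.89,0.14,0.15],"turn": [-0.3,0.24,-0.89],"fingers": 0.3},{"dp": [0.87,0.22,0.19],"turn": [-0.3,0.24,-0.89],"fingers": 0.3}])

```text
clock: 0.93
eef_pos: [437.4, -298.2, 220.0]
tcp_rot: [2.759, -0.076, 1.308]
contact_force: [0.3, -0.6, -0.6]
opening: 0.7
grasp_force: 0.0
```

Emit:
play_rows(rows=[{"dp": [0.84,0.29,0.22],"turn": [-0.3,0.24,-0.89],"fingers": 0.3},{"dp": [0.81,0.37,0.24],"turn": [-0.3,0.24,-0.89],"fingers": 0.3},{"dp": [0.76,0.42,0.28],"turn": [-0.3,0.24,-0.89],"fingers": 0.3},{"dp": [0.71,0.49,0.31],"turn": [-0.3,0.24,-0.89],"fingers": 0.3},{"dp": [0,0,0],"turn": [0,0,0],"fingers": 0.3}])

```text
clock: 1.35
eef_pos: [528.1, -180.3, 215.0]
tcp_rot: [2.618, -0.004, 1.691]
contact_force: [-0.9, -0.3, -0.5]
opening: 0.703
grasp_force: 0.0
```

Run:
```python
from plan import *
d=shot('wrist','w1'); print(r.sense()['eef_pos'],r.sense()['tcp_rot'],r.sense()['qpos'])
Q,C=tool(.107,np.pi/6)
f=np.array([622.1,-174.4,50]);print(f+C[:,2]*190)
P=[(55,70,3),(55,-70,3),(-55,70,3),(-55,-70,3),(8,22,53),(8,-22,53),(-8,22,53),(-8,-22,53)]
print(proj(d,(C@np.array(P).T).T+f).round(0).tolist())
```

```text
[ 527.25032673 -181.93194564  215.11300672] [ 2.61937522 -0.00398605  1.68684491] [-0.51975235  0.09628972  2.12904013  0.59210544  0.56533852 -1.08419372]
[ 527.64330884 -184.54561459  214.54482672]
[[381.0, 102.0], [373.0, 244.0], [258.0, 100.0], [264.0, 243.0], [329.0, 165.0], [328.0, 216.0], [309.0, 165.0], [309.0, 216.0]]
```

View pics/w1.png

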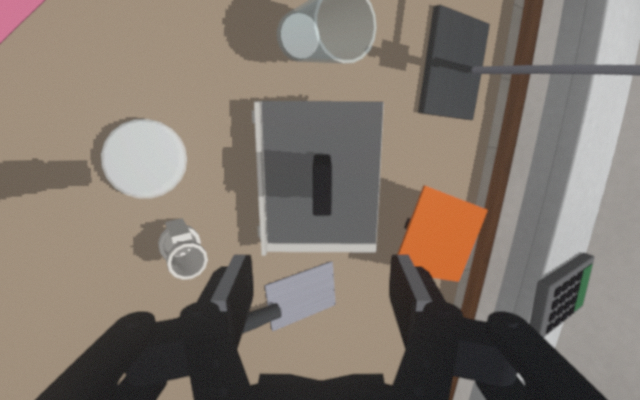

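Run:
```python
import cv2,numpy as np
g=cv2.imread('pics/w1.png').astype(int).sum(2)//3
for v in(115,135,230): print('row',v,g[v,250:275].tolist(),g[v,366:392].tolist())
for u in(280,320,365): print('col',u,g[92:110,u].tolist(),g[234:258,u].tolist())
for v in(160,185,208): print('h',v,g[v,305:340].tolist())
for u in(317,322,328): print('hc',u,g[146:170,u].tolist(),g[200:225,u].tolist())
```

```text
row 115 [102, 108, 122, 134, 153, 178, 190, 192, 188, 179, 160, 140, 119, 106, 103, 103, 101, 106, 104, 101, 101, 103, 104, 103, 104] [103, 103, 103, 103, 104, 101, 104, 102, 102, 103, 101, 104, 103, 102, 102, 111, 127, 143, 145, 144, 143, 143, 142, 142, 142, 142]
row 135 [98, 97, 99, 102, 116, 147, 177, 189, 189, 186, 177, 160, 138, 116, 105, 101, 103, 103, 102, 102, 101, 101, 103, 103, 102] [101, 100, 104, 102, 102, 101, 103, 103, 104, 104, 101, 104, 103, 104, 111, 129, 141, 145, 146, 143, 143, 143, 145, 144, 143, 143]
row 230 [96, 97, 99, 101, 98, 98, 101, 109, 123, 141, 165, 183, 189, 188, 176, 156, 130, 113, 106, 101, 102, 99, 100, 100, 101] [100, 100, 100, 102, 101, 101, 102, 101, 101, 113, 122, 112, 102, 98, 97, 98, 96, 97, 97, 96, 98, 98, 97, 98, 98, 98]
col 280 [144, 142, 141, 137, 121, 108, 100, 98, 100, 102, 103, 103, 103, 104, 104, 103, 105, 104] [102, 102, 101, 101, 103, 104, 102, 103, 114, 144, 172, 185, 191, 191, 190, 190, 186, 173, 156, 146, 142, 143, 144, 144]
col 320 [143, 141, 143, 142, 143, 143, 142, 142, 129, 113, 105, 100, 103, 104, 104, 103, 102, 102] [101, 101
[... 724 characters left out ...]
42, 45, 42, 54, 73, 91, 98, 97, 101, 102, 98, 99, 99]
hc 317 [102, 100, 102, 101, 100, 99, 91, 76, 58, 41, 36, 32, 38, 34, 37, 34, 39, 36, 36, 39, 42, 40, 45, 39] [39, 40, 42, 41, 46, 41, 43, 40, 42, 39, 43, 40, 41, 44, 53, 66, 82, 98, 102, 99, 101, 99, 102, 101, 101]
hc 322 [99, 102, 100, 103, 101, 100, 93, 77, 59, 42, 35, 32, 34, 35, 36, 33, 33, 36, 40, 38, 38, 40, 39, 42] [43, 41, 40, 40, 41, 40, 40, 41, 47, 43, 44, 43, 41, 44, 51, 68, 83, 95, 101, 101, 102, 102, 99, 100, 100]
hc 328 [102, 100, 100, 99, 101, 102, 99, 90, 72, 56, 41, 35, 38, 33, 34, 33, 37, 36, 36, 35, 39, 38, 41, 39] [43, 44, 43, 42, 41, 41, 41, 42, 45, 41, 43, 41, 44, 44, 49, 72, 89, 97, 100, 100, 100, 101, 100, 101, 99]
```

Run:
```python
from plan import *
Q,C=tool(.107,np.pi/6)
f=np.array([622.1,-174.4,50])+1.5*C[:,0]; rows(f+C[:,2]*10,Q,0.3,n=8)
```

```text
[{"dp": [-0.01, 0.0, 0.56], "turn": [0.0, -0.01, 0.01], "fingers": 0.3}, {"dp": [-0.01, 0.01, 0.57], "turn": [0.0, -0.01, 0.0], "fingers": 0.3}, {"dp": [-0.02, 0.0, 0.56], "turn": [-0.01, -0.01, 0.01], "fingers": 0.3}, {"dp": [-0.01, 0.01, 0.57], "turn": [0.0, -0.01, 0.01], "fingers": 0.3}, {"dp": [-0.01, 0.0, 0.56], "turn": [0.0, -0.01, 0.0], "fingers": 0.3}]
[{"dp": [-0.01, 0.01, 0.56], "turn": [0.0, -0.01, 0.01], "fingers": 0.3}, {"dp": [-0.01, 0.0, 0.57], "turn": [0.0, -0.01, 0.01], "fingers": 0.3}, {"dp": [-0.01, 0.01, 0.56], "turn": [0.0, -0.01, 0.01], "fingers": 0.3}]
n 8 dist 180.6 ang 0.6 clock 1.4
```

Emit:
play_rows(rows=[{"dp": [-0.01,0.01,0.57],"turn": [0,-0.01,0.01],"fingers": 0.3},{"dp": [-0.01,0.01,0.57],"turn": [0,-0.01,0.01],"fingers": 0.3},{"dp": [-0.01,0.0,0.57],"turn": [0,-0.01,0.01],"fingers": 0.3},{"dp": [-0.01,0.01,0.56],"turn": [0,-0.01,0],"fingers": 0.3},{"dp": [-0.01,0,0.56],"turn": [0,-0.01,0],"fingers": 0.3}])

```text
clock: 1.82
eef_pos: [584.4, -180.6, 117.5]
tcp_rot: [2.619, 0.0, 1.676]
contact_force: [0.0, -0.1, 0.4]
opening: 0.7
grasp_force: 0.0
```

Emit:
play_rows(rows=[{"dp": [-0.01,0.01,0.56],"turn": [0,-0.01,0.01],"fingers": 0.3},{"dp": [-0.02,0,0.56],"turn": [0,-0.01,0.01],"fingers": 0.3},{"dp": [-0.02,0.01,0.45],"turn": [0,-0.01,0.01],"fingers": 0.3},{"dp": [0,0,0.1],"turn": [0,0,0],"fingers": 0.5},{"dp": [0,0,0],"turn": [0,0,0],"fingers": 0.5}])

```text
clock: 2.23
eef_pos: [617.8, -178.3, 59.6]
tcp_rot: [2.621, -0.0, 1.672]
contact_force: [-0.4, 0.4, -0.6]
opening: 0.497
grasp_force: 0.0
```

Run:
```python
from plan import *
d=shot('wrist','w2');s=r.sense(); print(s['eef_pos'],s['tcp_rot'],s['contact_force'])
Q,C=tool(.107,np.pi/6)
f=np.array([622.1,-174.4,50])+1.5*C[:,0]
print('tcp in card',C.T@(s['eef_pos']-f))
P=[(8,22,53),(8,-22,53),(-8,22,53),(-8,-22,53),(55,70,3),(-55,70,3)]
print(proj(d,(C@np.array(P).T).T+f).round(0).tolist())
```

```text
[ 617.9096855  -178.42549106   60.64542927] [2.61953960e+00 2.73756235e-04 1.67262170e+00] [0.37109691 0.08868278 0.46830705]
tcp in card [-0.15775985 -3.55496053 11.51734019]
[[345.0, 262.0], [343.0, 371.0], [294.0, 262.0], [298.0, 371.0], [453.0, 98.0], [186.0, 99.0]]
```

View pics/w2.png

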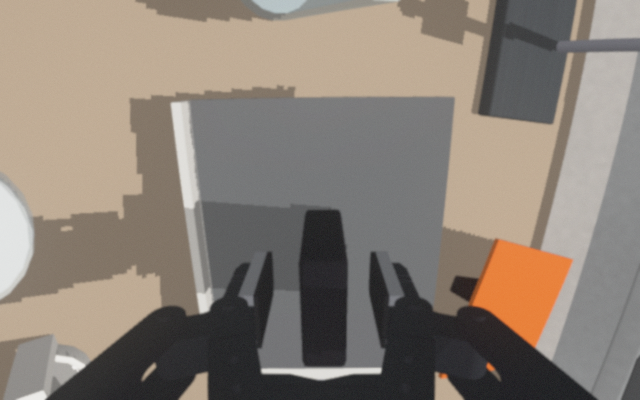

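Emit:
play_rows(rows=[{"dp": [0.12,0,0.05],"turn": [0,0,0],"fingers": 0.5},{"dp": [0,0,0],"turn": [0,0,0],"fingers": 1},{"dp": [0,0,0],"turn": [0,0,0],"fingers": 1},{"dp": [0,0,0],"turn": [0,0,0],"fingers": 1},{"dp": [0,0,0],"turn": [0,0,0],"fingers": 1}], force=60)

```text
clock: 2.7
eef_pos: [618.9, -173.3, 60.2]
tcp_rot: [2.618, 0.002, 1.674]
contact_force: [-3.9, 1.3, 5.4]
opening: 0.177
grasp_force: 59.2
```

Emit:
play_rows(rows=[{"dp": [0,0,0],"turn": [0,0,0],"fingers": 1},{"dp": [0,0,0],"turn": [0,0,0],"fingers": 1}])

```text
clock: 2.87
eef_pos: [618.9, -173.3, 60.2]
tcp_rot: [2.617, 0.001, 1.674]
contact_force: [-4.1, 1.2, 5.7]
opening: 0.177
grasp_force: 59.2
```

Run:
```python
from plan import *
s=r.sense(); print({k:np.round(v,4).tolist() for k,v in s.items()})
Q,C=tool(.107,np.pi/6)
f=np.array([622.1,-174.4,50])+1.5*C[:,0]
print('tcp in card',C.T@(s['eef_pos']-f))
```

```text
{'clock': 2.8667, 'qpos': [-0.4048, 0.4738, 2.0746, 1.108, 0.274, -1.542], 'qvel': [-0.0, 0.0007, 0.0001, -0.0012, -0.0002, 0.0], 'joint_efforts': [0.3533, -52.5383, -21.4706, 0.8998, -0.3961, 0.0478], 'eef_pos': [618.8815, -173.2807, 60.2449], 'tcp_rot': [2.6175, 0.0015, 1.6735], 'contact_force': [-4.0501, 1.1792, 5.6855], 'wrist_torque': [0.0203, 0.4283, 0.0993], 'grasp_force': 59.1749, 'opening': 0.1767}
tcp in card [ 0.95462571  1.45664466 10.41261805]
```

```bash
cat > fk.py <<'E'
from plan import *
from scipy.optimize import least_squares
D=[([-1.22846811,.353599369,1.63405269,1.45e-5,1.155234,-.00241],[211.07,-587.82,230.63],[-3.1403,0,.34473]),
([-0.51975235,0.09628972,2.12904013,0.59210544,0.56533852,-1.08419372],[527.25,-181.93,215.11],[2.61937522,-0.00398605,1.68684491]),
([-0.4048,0.4738,2.0746,1.108,0.274,-1.542],[618.88,-173.28,60.24],[2.6175,.0015,1.6735])]
E=lambda a,x:R.from_euler(a,x)
def fk(q,p):
    a,L1,h,L2,Lt,e=p
    B=E('z',q[0])*E('y',q[1]); pos=E('z',q[0]).apply([a,0,h])+B.apply([0,0,L1])
    F=B*E('y',q[2]); pos=pos+F.apply([e,0,L2])
    W=F*E('z',q[3])*E('y',q[4])*E('z',q[5]); pos=pos+W.apply([0,0,Lt])
    return pos,W
def orient(W): return W*E('z',np.pi/2)   # calibrated below
def res(p): return np.concatenate([fk(q,p)[0]-x for q,x,_ in D])
best=least_squares(res,[0,400,300,400,250,0],max_nfev=5000); P=best.x
RO=fk(D[0][0],P)[1].inv()*E('xyz',D[0][2])
def ik(pos,Q,q0):
    def f(q):
        x,W=fk(q,P); return np.r_[(x-pos)/100,((W*RO).inv()*Q).as_rotvec()]
    lo=[-2.63,-.92,.06,-1.3,0,-3.02];hi=[2.63,2.1,2.66,4.44,2.69,3.02]
    s=least_squares(f,np.clip(q0,np.array(lo)+1e-3,np.array(hi)-1e-3),bounds=(lo,hi)); return s.x,s.cost
E
python3 - <<'E'
from fk import *
print(P.round(1),best.fun.round(1))
for q,x,o in D: print(((fk(q,P)[1]*RO).inv()*E('xyz',o)).magnitude())
bp=np.array([631,199,110.])
for q0 in([.3,.5,2,-.5,.5,.3],[.3,.5,2,3.5,.3,-2.5]):
  q=q0
  for th in(0,.2,.4,.5,.6,.65,.7,.74):
    Q,C=tool(-.0895,th); q,c=ik(bp+C@[8,0,24.4],Q,q); print(th,q.round(2),round(c,5))
E
```

```text
[ -3.5 571.6 300.3 498.2 348.   61.7] [-1.4 -0.5 -0.2  0.1  0.   0.3 -0.1 -0.2 -0.1]
1.1102233244780882e-16
1.656047137318603e-05
7.090566975183208e-05
0 [0.3  0.52 1.61 0.   1.02 0.39] 0.0
0.2 [ 0.35  0.43  1.77 -0.12  0.76  0.52] 0.0
0.4 [ 0.4   0.37  1.92 -0.38  0.52  0.79] 0.0
0.5 [ 0.44  0.36  1.99 -0.63  0.42  1.06] 0.0
0.6 [ 0.47  0.36  2.06 -1.01  0.36  1.46] 0.0
0.65 [ 0.49  0.36  2.09 -1.24  0.36  1.69] 0.0
0.7 [ 0.5   0.36  2.1  -1.3   0.37  1.77] 0.00063
0.74 [ 0.51  0.37  2.1  -1.3   0.39  1.77] 0.00279
0 [ 0.3   0.36  2.12  2.87  0.   -2.48] 0.21846
0.2 [ 0.3   0.35  2.13  2.85  0.   -2.49] 0.11642
0.4 [ 0.3   0.34  2.14  2.84  0.   -2.5 ] 0.053
0.5 [ 0.31  0.34  2.14  2.89  0.   -2.55] 0.03602
0.6 [ 0.31  0.34  2.15  2.99  0.   -2.67] 0.02898
0.65 [ 0.31  0.33  2.15  3.18  0.   -2.86] 0.02922
0.7 [ 0.32  0.34  2.19  3.35  0.11 -3.02] 0.03017
0.74 [ 0.33  0.35  2.22  3.37  0.19 -3.02] 0.03083
```

Run:
```python
from fk import *
bp=np.array([631,199,110.]); fr=np.array([623.4,-174.2,50.7])
def tgt(o,yaw,th,off,dl):
    Q,C=tool(yaw,th); Q=Q*E('y',dl); g=o+C@(np.array(off)+[0,0,30]); return g+Q.apply([0,0,19]),Q
for dl in(20,25,30):
  d=np.radians(dl); q=[-.4048,.4738,2.0746,1.108,.274,-1.542]
  print('rest',dl,*[x.round(2) if i==0 else round(x,5) for i,x in enumerate(ik(*tgt(fr,.107,.5236,[0,0,0],d),q))])
  q=[.3,.5,1.6,.4,1,0]
  for th in(0,.3,.5,.6,.65,.7,.74):
    q,c=ik(*tgt(bp,-.0895,th,[8,0,14],d),q); print(th,q.round(2),round(c,5))
```

```text
rest 20 [-0.58  0.58  1.92  0.99  0.74 -1.57] 0.0
0 [ 0.14  0.49  1.7   0.43  0.91 -0.04] 0.0
0.3 [ 0.18  0.38  1.93  0.55  0.51 -0.22] 0.0
0.5 [ 0.22  0.34  2.08  0.92  0.24 -0.64] 0.0
0.6 [ 0.24  0.34  2.15  1.67  0.15 -1.4 ] 0.0
0.65 [ 0.25  0.35  2.18  2.2   0.17 -1.94] 0.0
0.7 [ 0.26  0.35  2.21  2.59  0.22 -2.33] 0.0
0.74 [ 0.27  0.36  2.24  2.77  0.27 -2.52] 0.0
rest 25 [-0.61  0.61  1.88  0.97  0.85 -1.57] 0.0
0 [ 0.1   0.5   1.72  0.55  0.92 -0.16] 0.0
0.3 [ 0.13  0.39  1.95  0.75  0.55 -0.45] 0.0
0.5 [ 0.16  0.36  2.09  1.23  0.33 -0.98] 0.0
0.6 [ 0.18  0.36  2.16  1.75  0.28 -1.53] 0.0
0.65 [ 0.19  0.36  2.19  2.04  0.29 -1.83] 0.0
0.7 [ 0.19  0.37  2.22  2.29  0.33 -2.1 ] 0.0
0.74 [ 0.2   0.38  2.24  2.46  0.37 -2.27] 0.0
rest 30 [-0.63  0.65  1.83  0.95  0.95 -1.57] 0.0
0 [ 0.06  0.51  1.74  0.67  0.93 -0.27] 0.0
0.3 [ 0.08  0.41  1.96  0.92  0.6  -0.65] 0.0
0.5 [ 0.1   0.38  2.09  1.39  0.43 -1.18] 0.0
0.6 [ 0.12  0.38  2.16  1.75  0.41 -1.59] 0.0
0.65 [ 0.12  0.39  2.19  1.95  0.42 -1.8 ] 0.0
0.7 [ 0.13  0.4   2.22  2.13  0.45 -2.  ] 0.0
0.74 [ 0.13  0.41  2.24  2.26  0.48 -2.14] 0.0
```

Run:
```python
from plan import *
p,Q=state(); g=p-Q.apply([0,0,19]); 
Q0,C=tool(.107,np.pi/6); Q1=Q0*R.from_euler('y',np.radians(25)); g=g+C@[0,-1.5,1.5]
rows(g+Q1.apply([0,0,19]),Q1,0.6,n=6)
```

```text
[{"dp": [0.03, 0.0, -0.01], "turn": [0.0, 0.7, 0.0], "fingers": 0.6}, {"dp": [0.03, 0.0, -0.02], "turn": [0.0, 0.7, -0.01], "fingers": 0.6}, {"dp": [0.02, 0.0, -0.01], "turn": [0.01, 0.7, 0.0], "fingers": 0.6}, {"dp": [0.03, 0.0, 0.0], "turn": [0.0, 0.7, -0.01], "fingers": 0.6}, {"dp": [0.03, 0.0, -0.01], "turn": [0.0, 0.7, 0.0], "fingers": 0.6}]
[{"dp": [0.04, 0.0, 0.0], "turn": [0.0, 0.7, -0.01], "fingers": 0.6}]
n 6 dist 7.4 ang 25.2 clock 2.8667
```

Emit:
play_rows(rows=[{"dp": [0,0,0],"turn": [0,0,0],"fingers": 0.6},{"dp": [0,0,0],"turn": [0,0,0],"fingers": 0.6},{"dp": [0,0,0],"turn": [0,0,0],"fingers": 0.6}])

```text
clock: 3.12
eef_pos: [619.0, -173.3, 59.5]
tcp_rot: [2.618, 0.001, 1.673]
contact_force: [0.4, 0.0, 0.0]
opening: 0.402
grasp_force: 0.0
```

Emit:
play_rows(rows=[{"dp": [0.03,0,-0.05],"turn": [0,0.7,0],"fingers": 0.6},{"dp": [0.03,0,-0.03],"turn": [0,0.7,0],"fingers": 0.6},{"dp": [0.03,0,-0.01],"turn": [0,0.7,0],"fingers": 0.6},{"dp": [0.03,0,0],"turn": [0,0.7,0],"fingers": 0.6},{"dp": [0.03,0,0],"turn": [0,0.7,0],"fingers": 0.6}])

```text
clock: 3.53
eef_pos: [616.0, -168.0, 63.5]
tcp_rot: [2.588, -0.317, 1.865]
contact_force: [1.3, 0.2, -0.6]
opening: 0.398
grasp_force: 0.0
```

Emit:
play_rows(rows=[{"dp": [0.03,0,0],"turn": [0,0.7,0],"fingers": 0.6},{"dp": [0,0,0],"turn": [0,0,0],"fingers": 0.6}])

```text
clock: 3.7
eef_pos: [616.3, -168.7, 62.8]
tcp_rot: [2.574, -0.379, 1.904]
contact_force: [0.0, -0.9, -0.5]
opening: 0.399
grasp_force: 0.0
```

Run:
```python
from plan import *
Q0,C=tool(.107,np.pi/6); Q1=Q0*R.from_euler('y',np.radians(25)); f=np.array([623.4,-174.2,50.7])
p,Q=state(); print(C.T@(p-Q.apply([0,0,19])-f), np.degrees((Q.inv()*Q1).as_rotvec()),r.sense()['contact_force'],r.sense()['qpos'])
```

```text
[ 0.42297822 -1.79968895 30.93927968] [ 0.089202   -0.10006343 -0.26317726] [ 0.04142902 -0.87203601 -0.49885126] [-0.60748621  0.61097492  1.87707914  0.96877384  0.84782411 -1.56651762]
```

Emit:
play_rows(rows=[{"dp": [0,0,0],"turn": [0,0,0],"fingers": 1},{"dp": [0,0,0],"turn": [0,0,0],"fingers": 1},{"dp": [0,0,0],"turn": [0,0,0],"fingers": 1},{"dp": [0,0,0],"turn": [0,0,0],"fingers": 1},{"dp": [0,0,0],"turn": [0,0,0],"fingers": 1}], force=80)

```text
clock: 4.12
eef_pos: [615.6, -165.9, 63.6]
tcp_rot: [2.575, -0.376, 1.905]
contact_force: [-0.9, 0.7, -0.4]
opening: 0.179
grasp_force: 77.8
```

Run:
```python
from fk import *
s=r.sense(); print({k:np.round(v,4).tolist() for k,v in s.items()})
p,Q=state(); np.savez('grip.npz',p=p,rot=Q.as_matrix())
Q0,C=tool(.107,np.pi/6); f=np.array([623.4,-174.2,50.7])
# grip transform: card frame -> tool
g=C.T@(p-f); print('tcp in card',g)
rel=R.from_matrix(C).inv()*Q
np.savez('rel.npz',g=g,rel=rel.as_matrix())
n=C[:,2]
a=rows(p+n*120+np.array([0,0,30]),Q,1)
Cb=R.from_euler('z',-.0895); tip=np.array([631,199,110.])
pb=tip+Cb.apply(np.array([8,0,14+85])+g); print('above bowl',pb)
rows(pb,Cb*rel,1,start=a)
print(ik(pb,Cb*rel,[.1,.5,1.6,.5,.9,-.1]))
```

```text
{'clock': 4.1167, 'qpos': [-0.6033, 0.6068, 1.8821, 0.9698, 0.8436, -1.5664], 'qvel': [-0.0029, 0.0045, -0.0065, -0.0007, 0.0038, -0.0021], 'joint_efforts': [-0.0946, -64.3802, -20.8351, 2.2953, 2.2119, -0.0014], 'eef_pos': [615.5996, -165.8896, 63.5759], 'tcp_rot': [2.5748, -0.3762, 1.9046], 'contact_force': [-0.8787, 0.719, -0.4424], 'wrist_torque': [-0.3388, 0.1884, -0.0088], 'grasp_force': 77.7999, 'opening': 0.1789}
tcp in card [ 0.4898389   9.09589309 14.58494948]
[{"dp": [0.39, 0.09, -0.83], "turn": [0.0, 0.0, 0.0], "fingers": 1}, {"dp": [0.38, 0.1, -0.82], "turn": [0.0, 0.0, 0.0], "fingers": 1}, {"dp": [0.39, 0.09, -0.83], "turn": [0.0, 0.0, 0.0], "fingers": 1}, {"dp": [0.38, 0.09, -0.83], "turn": [0.0, 0.0, 0.0], "fingers": 1}]
n 4 dist 146.7 ang 0.0 clock 4.1167
above bowl [640.26885475 207.30066064 223.58494948]
[{"dp": [0.79, 0.3, 0.48], "turn": [0.37, -0.05, 0.38], "fingers": 1}, {"dp": [0.81, 0.29, 0.46], "turn": [0.38, -0.05, 0.37], "fingers": 1}, {"dp": [0.82, 0.27, 0.45], "turn": [0.37, -0.05, 0.38], "fingers": 1}, {"dp": [0.84, 0.26, 0.43], "turn": [0.38, -0.05, 0.38], "fingers": 1}, {"dp": [0.84, 0.24, 0.42], "turn": [0.37, -0.05, 0.37], "fingers": 1}]
[{"dp": [0.86, 0.22, 0.41], "turn": [0.37, -0.05, 0.38], "fingers": 1}, {"dp": [0.87, 0.2, 0.39], "turn": [0.38, -0.05, 0.38], "fingers": 1}, {"dp": [0.87, 0.19, 0.38], "turn": [0.37, -0.05, 0.37], "fingers": 1}, {"dp": [0.89, 0.16, 0.37], "turn": [0.38, -0.05, 0.38], "fingers": 1}, {"dp": [0.89, 0.15, 0.36], "turn": [0.37, -0.05, 0.38], "fingers": 1}]
n 10 dist 389.7 ang 32.0 clock 4.1167
(array([ 0.09669509,  0.39934356,  1.6592298 ,  0.49809588,  1.05389803,
       -0.05486398]), np.float64(8.347565861677374e-31))
```

Emit:
play_rows(rows=[{"dp": [0.13,0.02,-0.28],"turn": [0,0,0],"fingers": 1},{"dp": [0.26,0.06,-0.55],"turn": [0,0,0],"fingers": 1},{"dp": [0.38,0.09,-0.83],"turn": [0,0,0],"fingers": 1},{"dp": [0.38,0.1,-0.83],"turn": [0,0,0],"fingers": 1},{"dp": [0.38,0.1,-0.82],"turn": [0,0,0],"fingers": 1}])

```text
clock: 4.53
eef_pos: [554.7, -173.2, 198.8]
tcp_rot: [2.576, -0.377, 1.904]
contact_force: [0.2, -0.5, -0.4]
opening: 0.175
grasp_force: 77.9
```

Emit:
play_rows(rows=[{"dp": [0.79,0.3,0.48],"turn": [0.37,-0.05,0.38],"fingers": 1},{"dp": [0.81,0.29,0.46],"turn": [0.38,-0.05,0.38],"fingers": 1},{"dp": [0.82,0.27,0.45],"turn": [0.37,-0.05,0.38],"fingers": 1},{"dp": [0.84,0.26,0.43],"turn": [0.38,-0.05,0.38],"fingers": 1},{"dp": [0.84,0.24,0.42],"turn": [0.37,-0.05,0.37],"fingers": 1}])

```text
clock: 4.95
eef_pos: [598.3, 17.5, 212.0]
tcp_rot: [2.855, -0.434, 1.694]
contact_force: [0.6, -0.5, -0.4]
opening: 0.177
grasp_force: 77.8
```

Emit:
play_rows(rows=[{"dp": [0.86,0.22,0.41],"turn": [0.37,-0.05,0.38],"fingers": 1},{"dp": [0.87,0.2,0.39],"turn": [0.38,-0.05,0.38],"fingers": 1},{"dp": [0.87,0.19,0.38],"turn": [0.37,-0.05,0.37],"fingers": 1},{"dp": [0.89,0.16,0.37],"turn": [0.38,-0.05,0.38],"fingers": 1},{"dp": [0.89,0.15,0.36],"turn": [0.37,-0.05,0.38],"fingers": 1}])

```text
clock: 5.37
eef_pos: [640.4, 207.6, 224.9]
tcp_rot: [-3.138, -0.437, 1.475]
contact_force: [1.3, -1.1, 0.1]
opening: 0.181
grasp_force: 77.9
```

Run:
```python
from plan import *
z=np.load('rel.npz'); rel=R.from_matrix(z['rel']); Cb=R.from_euler('z',-.0895)
rows(np.array([631,199,110.])+Cb.apply(np.array([8,0,14+60])+z['g']),Cb*rel,1)
a=shot('side','s3');b=shot('top','t3');c=shot('wrist','w3')
p,Q=state(); C=Q*rel.inv(); f=p-C.apply(z['g']); print(f, C.as_euler('xyz'))
Cr=[(55,70,3),(55,-70,3),(-55,70,3),(-55,-70,3)]; B=[(59,64,14),(59,-64,14),(-92,64,14),(-92,-64,14)]
W=C.apply(Cr)+f; V=Cb.apply(B)+[631,199,110]
A=[]
for d,n,cr in((a,'s3',(200,215,240,180)),(c,'w3',(0,0,640,400))):
    im=cv2.imread(f'pics/{n}.png'); k=3
    x,y,w,h=cr; im=cv2.resize(im[y:y+h,x:x+w],None,fx=(800/w if n=='s3' else 1.25),fy=(800/w if n=='s3' else 1.25),interpolation=cv2.INTER_CUBIC); s=800/w
    for P,col in((W,(0,0,255)),(V,(0,255,255))):
        for q in proj(d,P): cv2.drawMarker(im,(int((q[0]-x+.5)*s),int((q[1]-y+.5)*s)),col,1,14,1)
    cv2.imwrite(f'pics/{n}c.png',im[:600])
```

```text
[{"dp": [-0.28, 0.0, 0.59], "turn": [-0.01, 0.0, -0.03], "fingers": 1}]
n 1 dist 26.3 ang 0.2 clock 5.3667
[639.58618307 199.40150278 209.79302219] [ 0.00124761 -0.00016495 -0.08740741]
```

View pics/s3c.png

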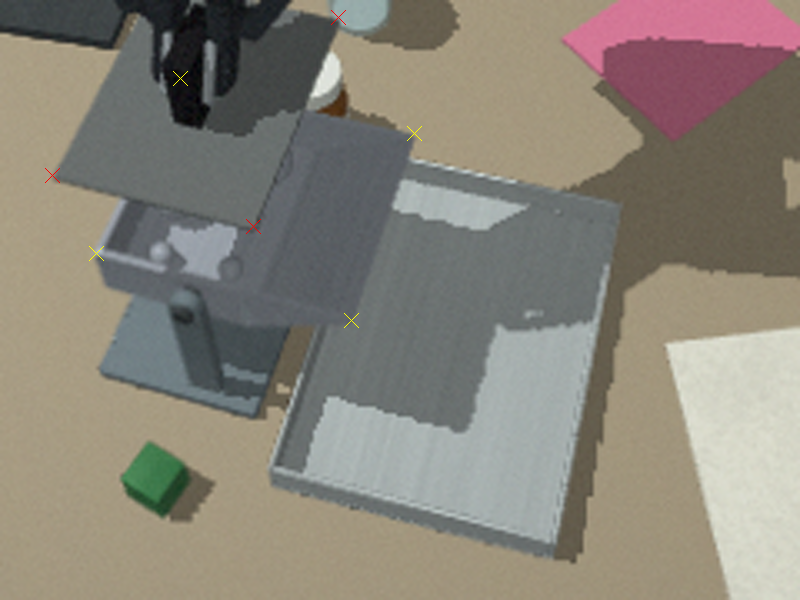

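View pics/w3c.png

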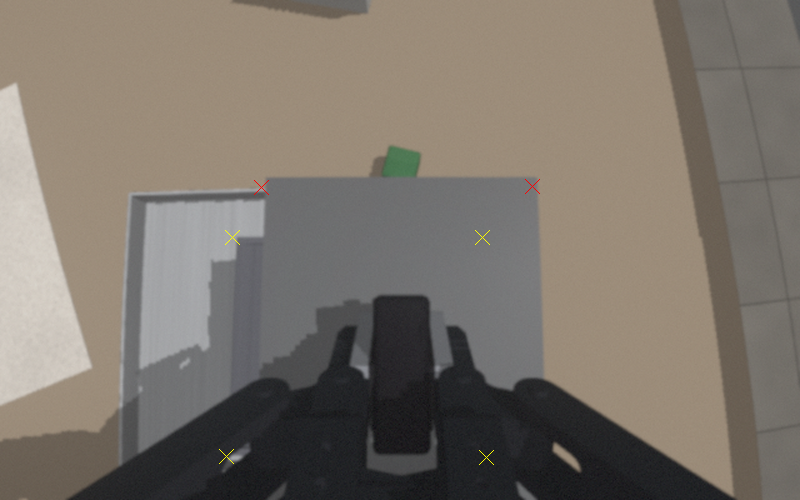

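Run:
```python
from plan import *
z=np.load('rel.npz'); g=z['g']-[1.5,2.,0]; np.savez('rel.npz',g=g,rel=z['rel'])
rel=R.from_matrix(z['rel']); Cb=R.from_euler('z',-.0895)
rows(np.array([631,199,110.])+Cb.apply(np.array([8,0,14+4])+g),Cb*rel,1,n=5)
```

```text
[{"dp": [-0.19, -0.01, 0.36], "turn": [0.0, 0.0, 0.0], "fingers": 1}, {"dp": [-0.19, -0.01, 0.37], "turn": [0.0, 0.0, 0.01], "fingers": 1}, {"dp": [-0.18, -0.01, 0.36], "turn": [0.0, -0.01, 0.0], "fingers": 1}, {"dp": [-0.19, -0.01, 0.37], "turn": [-0.01, 0.0, 0.01], "fingers": 1}, {"dp": [-0.19, -0.01, 0.36], "turn": [0.0, 0.0, 0.0], "fingers": 1}]
n 5 dist 81.9 ang 0.1 clock 5.5167
```

Emit:
play_rows(rows=[{"dp": [-0.19,-0.01,0.36],"turn": [0,0,0],"fingers": 1},{"dp": [-0.19,-0.01,0.37],"turn": [0,0,0],"fingers": 1},{"dp": [-0.19,-0.01,0.36],"turn": [0,0,0],"fingers": 1},{"dp": [-0.19,-0.01,0.37],"turn": [0,0,0.01],"fingers": 1},{"dp": [-0.18,-0.01,0.36],"turn": [0,0,0],"fingers": 1}])

```text
clock: 5.93
eef_pos: [637.7, 201.2, 141.3]
tcp_rot: [-3.14, -0.437, 1.475]
contact_force: [1.0, 1.4, 0.0]
opening: 0.175
grasp_force: 78.1
```

Emit:
play_rows(rows=[{"dp": [0,0,0],"turn": [0,0,0],"fingers": 1},{"dp": [-0.02,0,0.045],"turn": [0,0,0],"fingers": 1}])

```text
clock: 6.1
eef_pos: [638.0, 201.4, 139.9]
tcp_rot: [-3.139, -0.437, 1.474]
contact_force: [-0.0, 0.3, -0.8]
opening: 0.177
grasp_force: 78.2
```

Emit:
play_rows(rows=[{"dp": [-0.01,0,0.022],"turn": [0,0,0],"fingers": 1},{"dp": [0,0,0],"turn": [0,0,0],"fingers": 1}])

```text
clock: 6.27
eef_pos: [638.3, 201.8, 139.4]
tcp_rot: [-3.14, -0.437, 1.475]
contact_force: [-1.3, -0.1, 1.4]
opening: 0.177
grasp_force: 78.7
```

Run:
```python
from plan import *
z=np.load('rel.npz'); rel=R.from_matrix(z['rel']); p,Q=state(); C=Q*rel.inv(); Cb=R.from_euler('z',-.0895)
print(Cb.inv().apply(p-C.apply(z['g'])-[631,199,110]),C.as_euler('xyz'),r.sense()['contact_force'],r.sense()['wrist_torque'])
```

```text
[ 8.05059483 -3.65317142 14.83936451] [ 0.00087009  0.00056548 -0.09237459] [-1.27420924 -0.11843788  1.35754118] [-0.426199    0.20715956 -0.01807676]
```

Emit:
play_rows(rows=[{"dp": [0.068,0,0.032],"turn": [0,0,0.03],"fingers": 1},{"dp": [0,0,0],"turn": [0,0,0],"fingers": 1},{"dp": [0,0,0],"turn": [0,0,0],"fingers": 1}])

```text
clock: 6.52
eef_pos: [639.1, 205.7, 139.3]
tcp_rot: [-3.139, -0.438, 1.472]
contact_force: [-1.1, -1.5, 5.3]
opening: 0.181
grasp_force: 78.8
```

Emit:
play_rows(rows=[{"dp": [-0.01,0,0.022],"turn": [0,0,0],"fingers": 1},{"dp": [0,0,0],"turn": [0,0,0],"fingers": 1}])

```text
clock: 6.68
eef_pos: [639.2, 205.8, 139.1]
tcp_rot: [-3.139, -0.438, 1.473]
contact_force: [-4.2, -3.9, 12.1]
opening: 0.173
grasp_force: 80.0
```

Emit:
play_rows(rows=[{"dp": [-0.01,0,0.022],"turn": [0,0,0],"fingers": 1},{"dp": [0,0,0],"turn": [0,0,0],"fingers": 1}])

```text
clock: 6.85
eef_pos: [639.2, 205.8, 139.2]
tcp_rot: [-3.14, -0.439, 1.473]
contact_force: [-6.1, -5.8, 19.8]
opening: 0.179
grasp_force: 81.2
```

```bash
cat > chk.py <<'E'
from plan import *
z=np.load('rel.npz'); rel=R.from_matrix(z['rel']); p,Q=state(); C=Q*rel.inv(); Cb=R.from_euler('z',-.0895)
s=r.sense()
print(Cb.inv().apply(p-C.apply(z['g'])-[631,199,110]),C.as_euler('xyz'),s['contact_force'],s['wrist_torque'],s['clock'],s['qpos'])
E
python3 chk.py
python3 - <<'E'
from h import *
for n in('side','wrist','top'): shot(n,n+'4')
a=cv2.imread('pics/side4.png')[225:350,205:345]; b=cv2.imread('pics/wrist4.png')[60:360,80:500]
b=cv2.resize(b,(400,286)); a=cv2.resize(a,(400,357),interpolation=cv2.INTER_CUBIC)
t=cv2.resize(cv2.imread('pics/top4.png')[145:275,190:290],(400,520),interpolation=cv2.INTER_CUBIC)
c=np.zeros((600,800,3),np.uint8); c[:357,:400]=a; c[:520,400:]=t; c[357:600,:400]=b[:243]
cv2.imwrite('pics/c4.png',cv2.convertScaleAbs(c,alpha=1.5,beta=10))
E
```

```text
[ 8.55525396  0.43162971 14.55071778] [ 0.00249236  0.00105824 -0.09428798] [-6.07095404 -5.83414604 19.83440188] [-0.38837743  1.09214778  0.30350989] 6.85 [ 0.09445014  0.49442974  1.72351781  0.55430556  0.91609594 -0.14975075]
```

View pics/c4.png

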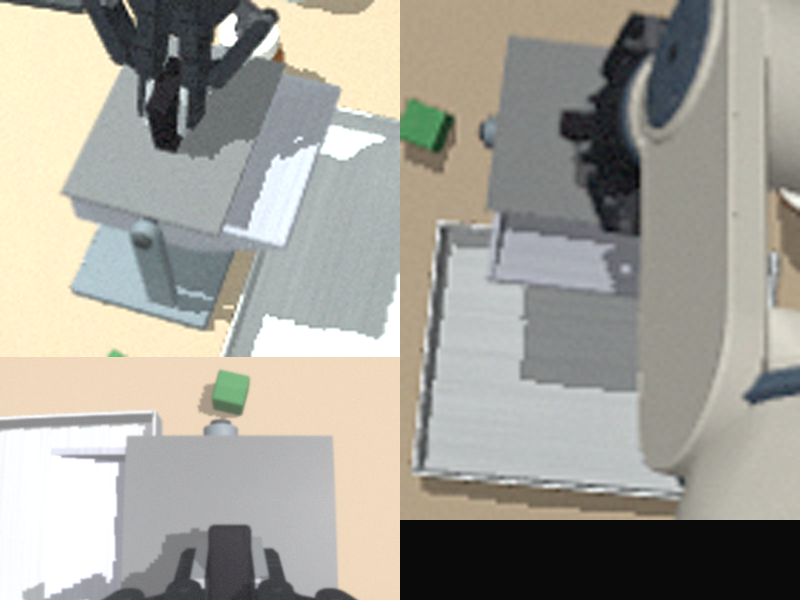

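```bash
cat > tip.py <<'E'
from plan import *
import sys
z=np.load('rel.npz'); rel=R.from_matrix(z['rel'])
# tcp in bowl frame (card frame axes), face at (8.5,0.4,14)
t=np.array([8.5,.4,14])+z['g']
for dth in map(float,sys.argv[1:]):
    Rt=R.from_euler('y',-dth)
    dp=rel.inv().apply(Rt.apply(t)-t); w=(rel.inv()*Rt*rel).as_rotvec()
    print(dth,(dp/40).round(3).tolist(),(np.degrees(w)/6).round(3).tolist())
E
python3 tip.py .05 .025
```

```text
0.05 [0.003, -0.036, -0.008] [-0.433, 0.001, -0.202]
0.025 [0.002, -0.018, -0.004] [-0.216, 0.001, -0.101]
```

Emit:
play_rows(rows=[{"dp": [0.002,-0.018,-0.004],"turn": [-0.216,0.001,-0.101],"fingers": 1},{"dp": [0.003,-0.036,-0.008],"turn": [-0.433,0.001,-0.202],"fingers": 1},{"dp": [0.003,-0.036,-0.008],"turn": [-0.433,0.001,-0.202],"fingers": 1},{"dp": [0.003,-0.036,-0.008],"turn": [-0.433,0.001,-0.202],"fingers": 1}])

```text
clock: 7.33
eef_pos: [634.4, 206.3, 139.7]
tcp_rot: [2.947, -0.432, 1.555]
contact_force: [-1.9, 2.5, 11.1]
opening: 0.173
grasp_force: 79.6
```

```bash
cat >> chk.py <<'E'
th=-(Cb.inv()*C).as_euler('yxz')[0]; print('tilt',th,'face in bowl',(Cb*R.from_euler('y',-th)).inv().apply(p-C.apply(z['g'])-[631,199,110]),'Fcard',C.inv().apply(s['contact_force']),s['grasp_force'],s['opening'])
E
python3 chk.py
```

```text
[ 6.24212079  0.53018473 15.46890341] [ 0.00237637 -0.1768315  -0.09521119] [-1.87488478  2.47068092 11.05139497] [0.25055931 0.35121833 0.05921275] 7.3333 [ 0.11448028  0.42368569  1.85789661  0.63790445  0.69710446 -0.29046752]
tilt 0.1768319871815102 face in bowl [ 8.8659441   0.53018473 14.12961711] Fcard [-0.12444106  2.30797494 11.24324482] 79.58206057548523 0.1725008545801654
```

Emit:
play_rows(rows=[{"dp": [0.003,-0.036,-0.008],"turn": [-0.433,0.001,-0.202],"fingers": 1},{"dp": [0.003,-0.036,-0.008],"turn": [-0.433,0.001,-0.202],"fingers": 1},{"dp": [0.003,-0.036,-0.008],"turn": [-0.433,0.001,-0.202],"fingers": 1},{"dp": [0.003,-0.036,-0.008],"turn": [-0.433,0.001,-0.202],"fingers": 1},{"dp": [0.003,-0.036,-0.008],"turn": [-0.433,0.001,-0.202],"fingers": 1}])

```text
clock: 7.75
eef_pos: [626.9, 207.0, 138.7]
tcp_rot: [2.677, -0.398, 1.664]
contact_force: [-1.2, 6.7, 8.5]
opening: 0.175
grasp_force: 79.1
```

Emit:
play_rows(rows=[{"dp": [0.002,-0.018,-0.004],"turn": [-0.216,0.001,-0.101],"fingers": 1},{"dp": [0.002,-0.018,-0.004],"turn": [-0.216,0.001,-0.101],"fingers": 1},{"dp": [0.002,-0.018,-0.004],"turn": [-0.216,0.001,-0.101],"fingers": 1},{"dp": [0.002,-0.018,-0.004],"turn": [-0.216,0.001,-0.101],"fingers": 1}])

```text
clock: 8.08
eef_pos: [623.5, 207.1, 137.4]
tcp_rot: [2.573, -0.377, 1.704]
contact_force: [-2.5, 2.3, 6.9]
opening: 0.177
grasp_force: 79.3
```

```bash
python3 chk.py
```

```text
[-0.07196093  0.2927596  15.30209498] [ 0.00140965 -0.52480661 -0.09518038] [-2.45735929  2.34208183  6.92839299] [0.12056321 0.09543264 0.19719151] 8.0833 [ 0.16505891  0.35239189  2.10952225  1.34791898  0.30498601 -1.09976578]
tilt 0.5248070364179475 face in bowl [ 7.6047773  0.2927596 13.2788046] Fcard [1.16178821 2.10827676 7.33021205] 79.31662559509277 0.17721572911381034
```

Emit:
play_rows(rows=[{"dp": [0.002,-0.018,-0.004],"turn": [-0.216,0.001,-0.101],"fingers": 1},{"dp": [0.002,-0.018,-0.004],"turn": [-0.216,0.001,-0.101],"fingers": 1},{"dp": [0.002,-0.018,-0.004],"turn": [-0.216,0.001,-0.101],"fingers": 1},{"dp": [0.002,-0.018,-0.004],"turn": [-0.216,0.001,-0.101],"fingers": 1}])

```text
clock: 8.42
eef_pos: [620.7, 207.4, 136.3]
tcp_rot: [2.47, -0.353, 1.74]
contact_force: [-3.2, 3.6, 4.8]
opening: 0.174
grasp_force: 78.9
```

Emit:
play_rows(rows=[{"dp": [0.002,-0.018,-0.004],"turn": [-0.216,0.001,-0.101],"fingers": 1},{"dp": [0.002,-0.018,-0.004],"turn": [-0.216,0.001,-0.101],"fingers": 1},{"dp": [0.002,-0.018,-0.004],"turn": [-0.216,0.001,-0.101],"fingers": 1},{"dp": [0,0,0],"turn": [0,0,0],"fingers": 1},{"dp": [0,0,0],"turn": [0,0,0],"fingers": 1}])

```text
clock: 8.83
eef_pos: [618.1, 207.8, 134.7]
tcp_rot: [2.397, -0.334, 1.765]
contact_force: [-3.6, -0.5, 3.5]
opening: 0.177
grasp_force: 79.0
```

```bash
python3 chk.py
```

```text
[-3.52733221  0.45423066 14.15604923] [ 0.00226109 -0.69597135 -0.09575026] [-3.55007639 -0.50498751  3.52119542] [-0.08766917  0.65030715  0.13048413] 8.8333 [ 0.19538385  0.36802053  2.22048416  2.2944923   0.32627886 -2.08987049]
tilt 0.6959726067059222 face in bowl [ 6.36891598  0.45423066 13.12526996] Fcard [-0.41736142 -0.83091092  4.93885295] 78.9531397819519 0.17650433720610592
```

Emit:
play_rows(rows=[{"dp": [0,0,0],"turn": [0,0,0],"fingers": 1},{"dp": [0,0,0],"turn": [0,0,0],"fingers": 1},{"dp": [0,0,0],"turn": [0,0,0],"fingers": 1},{"dp": [0,0,0],"turn": [0,0,0],"fingers": 1},{"dp": [0,0,0],"turn": [0,0,0],"fingers": 1}])

```text
clock: 9.25
eef_pos: [618.5, 207.7, 135.0]
tcp_rot: [2.396, -0.333, 1.766]
contact_force: [-4.5, 1.9, 3.0]
opening: 0.177
grasp_force: 79.0
```

Run:
```python
from h import *
# look for balls in the tray: difference from the ball-free pictures
for n in('side','top'):
    shot(n,n+'5'); a=cv2.imread(f'pics/{n}5.png'); b=cv2.imread(f'pics/{n}4.png')
    d=cv2.absdiff(a,b).max(2); m=(d>25).astype(np.uint8)
    k,_,st,ce=cv2.connectedComponentsWithStats(m)
    for i in range(1,k):
        if 6<st[i,4]<400:
            for zz in(11,): q=onz(load(n+'5'),*ce[i],zz)
            if 395<q[0]<600 and 80<q[1]<340: print(n,ce[i].round(0),st[i,2:],q.round(0))
```

```text
side [307. 338.] [12  3 13] [544. 273.  11.]
top [281. 218.] [1 7 7] [543. 103.  11.]
```

Emit:
play_rows(rows=[{"dp": [0,0,0],"turn": [0,0,0],"fingers": 1},{"dp": [0,0,0],"turn": [0,0,0],"fingers": 1},{"dp": [0,0,0],"turn": [0,0,0],"fingers": 1},{"dp": [0,0,0],"turn": [0,0,0],"fingers": 1},{"dp": [0,0,0],"turn": [0,0,0],"fingers": 1}])

```text
clock: 9.77
eef_pos: [618.5, 207.7, 134.9]
tcp_rot: [2.396, -0.333, 1.766]
contact_force: [-5.6, 2.0, 4.3]
opening: 0.18
grasp_force: 79.0
```

```bash
cat > tray.py <<'E'
from h import *
import sys
tag=sys.argv[1]
cand={}
for n in('side','top','wrist'):
    d=shot(n,n+tag)
    if n=='wrist': continue
    a=cv2.imread(f'pics/{n}{tag}.png'); b=cv2.imread(f'pics/{n}4.png')
    df=cv2.absdiff(a,b).max(2); m=(df>14).astype(np.uint8)
    k,_,st,ce=cv2.connectedComponentsWithStats(m)
    for i in range(1,k):
        q=onz(d,*ce[i],9)
        if st[i,4]>4 and 400<q[0]<600 and 80<q[1]<340: print(n,ce[i].round(0),st[i,2:],q.round(0))
E
python3 tray.py 6
```

```text
side [349. 284.] [ 60  26 809] [478. 134.   9.]
side [350. 316.] [  68   60 1089] [467. 208.   9.]
side [325. 308.] [ 8  6 19] [521. 200.   9.]
side [285. 331.] [5 2 5] [592. 267.   9.]
side [307. 338.] [12  3 13] [544. 272.   9.]
top [287. 266.] [  224   265 21253] [415.  84.   9.]
```

Emit:
play_rows(rows=[{"dp": [-0.002,0.018,0.004],"turn": [0.216,-0.001,0.101],"fingers": 1},{"dp": [-0.002,0.018,0.004],"turn": [0.216,-0.001,0.101],"fingers": 1},{"dp": [-0.002,0.018,0.004],"turn": [0.216,-0.001,0.101],"fingers": 1},{"dp": [-0.002,0.018,0.004],"turn": [0.216,-0.001,0.101],"fingers": 1},{"dp": [-0.002,0.018,0.004],"turn": [0.216,-0.001,0.101],"fingers": 1}])

```text
clock: 10.33
eef_pos: [621.8, 207.1, 136.6]
tcp_rot: [2.525, -0.366, 1.721]
contact_force: [-8.2, 3.9, 7.5]
opening: 0.176
grasp_force: 79.7
```

Emit:
play_rows(rows=[{"dp": [0.002,-0.018,-0.004],"turn": [-0.216,0.001,-0.101],"fingers": 1},{"dp": [0.002,-0.018,-0.004],"turn": [-0.216,0.001,-0.101],"fingers": 1},{"dp": [0.002,-0.018,-0.004],"turn": [-0.216,0.001,-0.101],"fingers": 1},{"dp": [0.002,-0.018,-0.004],"turn": [-0.216,0.001,-0.101],"fingers": 1},{"dp": [0.002,-0.018,-0.004],"turn": [-0.216,0.001,-0.101],"fingers": 1}])

```text
clock: 10.75
eef_pos: [619.0, 207.3, 135.4]
tcp_rot: [2.394, -0.332, 1.766]
contact_force: [-4.2, 1.5, 3.9]
opening: 0.179
grasp_force: 78.7
```

Emit:
play_rows(rows=[{"dp": [0.001,-0.014,-0.003],"turn": [-0.173,0.001,-0.081],"fingers": 1},{"dp": [0,0,0],"turn": [0,0,0],"fingers": 1},{"dp": [0,0,0],"turn": [0,0,0],"fingers": 1},{"dp": [0,0,0],"turn": [0,0,0],"fingers": 1},{"dp": [0,0,0],"turn": [0,0,0],"fingers": 1}])

```text
clock: 11.17
eef_pos: [618.0, 207.5, 134.7]
tcp_rot: [2.376, -0.327, 1.772]
contact_force: [-4.7, 1.1, 2.9]
opening: 0.176
grasp_force: 78.9
```

```bash
python3 tray.py 7; python3 chk.py
python3 - <<'E'
import cv2,numpy as np
c=np.zeros((600,800,3),np.uint8)
a=cv2.imread('pics/side7.png')[225:390,225:395]; c[:,:400]=cv2.resize(a,(400,388),interpolation=cv2.INTER_CUBIC)[:388].repeat(1,0) if 0 else c[:,:400]
c[:388,:400]=cv2.resize(a,(400,388),interpolation=cv2.INTER_CUBIC)
c[388:600,:400]=cv2.resize(cv2.imread('pics/wrist7.png')[60:316,0:480],(400,212))
c[:520,400:]=cv2.resize(cv2.imread('pics/top7.png')[145:275,190:290],(400,520),interpolation=cv2.INTER_CUBIC)
cv2.imwrite('pics/c7.png',cv2.convertScaleAbs(c,alpha=1.2,beta=10))
E
```

```text
side [349. 302.] [  69   71 1936] [472. 178.   9.]
side [325. 308.] [ 8  7 20] [522. 202.   9.]
side [285. 331.] [5 2 5] [592. 267.   9.]
side [307. 338.] [11  3 12] [545. 272.   9.]
top [287. 267.] [  224   265 21769] [412.  85.   9.]
[-3.30114125  0.19508641 14.414109  ] [ 0.00163069 -0.71718114 -0.09534562] [-4.74784923  0.60137311  2.36220129] [-0.09466835  0.86455521  0.06474282] 11.3167 [ 0.19856107  0.37243415  2.23187425  2.38237412  0.34604877 -2.18368119]
tilt 0.7171817985776958 face in bowl [ 6.9859236   0.19508641 13.03307113] Fcard [-2.05257975  0.15467051  4.92409487] 78.91296744346619 0.17609138710826916
```

View pics/c7.png

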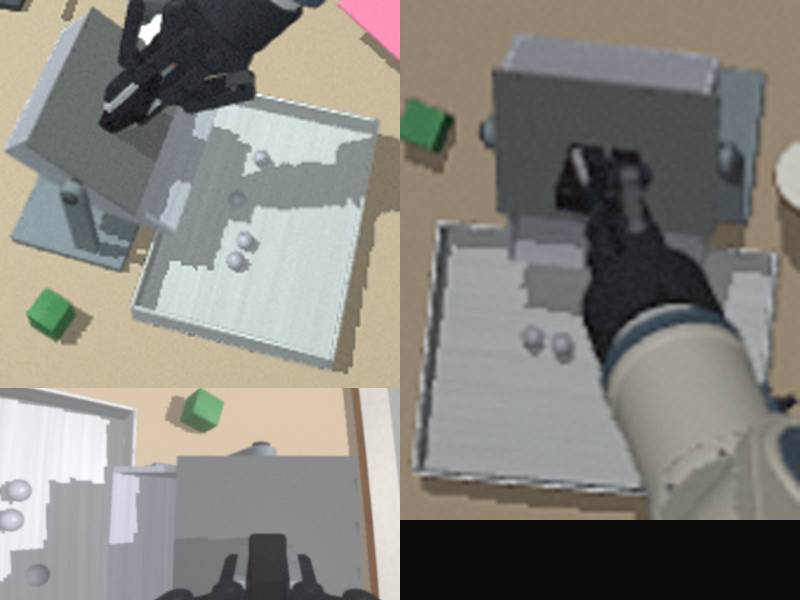

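All four small balls are in the tray, at side-crop (261,158), (236,199), (246,240) and (235,260), and no large ball is out. Next I return the bowl to level.

Emit:
play_rows(rows=[{"dp": [-0.002,0.018,0.004],"turn": [0.216,-0.001,0.101],"fingers": 1},{"dp": [-0.002,0.018,0.004],"turn": [0.216,-0.001,0.101],"fingers": 1},{"dp": [-0.002,0.018,0.004],"turn": [0.216,-0.001,0.101],"fingers": 1},{"dp": [-0.002,0.018,0.004],"turn": [0.216,-0.001,0.101],"fingers": 1},{"dp": [-0.002,0.018,0.004],"turn": [0.216,-0.001,0.101],"fingers": 1}])

```text
clock: 11.73
eef_pos: [621.5, 207.1, 136.5]
tcp_rot: [2.504, -0.361, 1.728]
contact_force: [-7.2, 2.3, 5.8]
opening: 0.176
grasp_force: 79.4
```

Emit:
play_rows(rows=[{"dp": [-0.002,0.018,0.004],"turn": [0.216,-0.001,0.101],"fingers": 1},{"dp": [-0.002,0.018,0.004],"turn": [0.216,-0.001,0.101],"fingers": 1},{"dp": [-0.002,0.018,0.004],"turn": [0.216,-0.001,0.101],"fingers": 1},{"dp": [-0.002,0.018,0.004],"turn": [0.216,-0.001,0.101],"fingers": 1},{"dp": [-0.002,0.018,0.004],"turn": [0.216,-0.001,0.101],"fingers": 1}])

```text
clock: 12.15
eef_pos: [624.9, 206.8, 137.9]
tcp_rot: [2.635, -0.39, 1.681]
contact_force: [-7.2, 1.6, 9.1]
opening: 0.178
grasp_force: 79.7
```

Emit:
play_rows(rows=[{"dp": [-0.002,0.018,0.004],"turn": [0.216,-0.001,0.101],"fingers": 1},{"dp": [-0.003,0.036,0.008],"turn": [0.433,-0.001,0.202],"fingers": 1},{"dp": [-0.003,0.036,0.008],"turn": [0.433,-0.001,0.202],"fingers": 1},{"dp": [-0.003,0.036,0.008],"turn": [0.433,-0.001,0.202],"fingers": 1},{"dp": [-0.003,0.036,0.008],"turn": [0.433,-0.001,0.202],"fingers": 1}])

```text
clock: 12.57
eef_pos: [631.7, 206.0, 139.4]
tcp_rot: [2.878, -0.425, 1.584]
contact_force: [-4.7, 4.1, 8.3]
opening: 0.18
grasp_force: 79.3
```

Emit:
play_rows(rows=[{"dp": [-0.003,0.036,0.008],"turn": [0.433,-0.001,0.202],"fingers": 1},{"dp": [-0.003,0.036,0.008],"turn": [0.433,-0.001,0.202],"fingers": 1},{"dp": [-0.002,0.018,0.004],"turn": [0.216,-0.001,0.101],"fingers": 1},{"dp": [0,0,0],"turn": [0,0,0],"fingers": 1}])

```text
clock: 12.9
eef_pos: [636.9, 205.8, 139.7]
tcp_rot: [3.013, -0.435, 1.527]
contact_force: [-5.5, -2.6, 14.5]
opening: 0.176
grasp_force: 80.2
```

```bash
python3 chk.py
```

```text
[ 7.90956303  0.20436969 15.30982052] [ 0.00179733 -0.11734164 -0.09543644] [-5.46419299 -2.56640374 14.51790453] [-0.20200316  0.68721034  0.05403159] 12.9 [ 0.10697131  0.44609887  1.81147088  0.60089021  0.77172542 -0.23489974]
tilt 0.11734183176525344 face in bowl [ 9.64753424  0.20436969 14.27854596] Fcard [-3.45940018 -3.04840494 15.03173851] 80.24654746055603 0.17561097728662736
```

Emit:
play_rows(rows=[{"dp": [-0.003,0.036,0.008],"turn": [0.433,-0.001,0.202],"fingers": 1},{"dp": [0.005,0.036,-0.01],"turn": [0.433,-0.001,0.202],"fingers": 1},{"dp": [0.005,0.012,-0.01],"turn": [0.145,0,0.068],"fingers": 1},{"dp": [0.01,0,-0.022],"turn": [0,0,0],"fingers": 1},{"dp": [0.01,0,-0.022],"turn": [0,0,0],"fingers": 1}])

```text
clock: 13.32
eef_pos: [638.6, 205.4, 140.5]
tcp_rot: [3.141, -0.437, 1.474]
contact_force: [-0.7, -0.5, -0.1]
opening: 0.176
grasp_force: 78.2
```

Emit:
play_rows(rows=[{"dp": [0.04,0,-0.08],"turn": [0,0,0],"fingers": 1},{"dp": [0.12,0,-0.26],"turn": [0,0,0],"fingers": 1},{"dp": [0.25,0,-0.54],"turn": [0,0,0],"fingers": 1},{"dp": [0.25,0,-0.54],"turn": [0,0,0],"fingers": 1},{"dp": [0.25,0,-0.54],"turn": [0,0,0],"fingers": 1}])

```text
clock: 13.73
eef_pos: [638.1, 205.4, 229.1]
tcp_rot: [3.141, -0.437, 1.474]
contact_force: [0.4, -0.4, -0.5]
opening: 0.177
grasp_force: 78.2
```

Run:
```python
from plan import *
z=np.load('grip.npz'); p1,Q1=z['p'],R.from_matrix(z['rot']); C=tool(.107,np.pi/6)[1]; n=C[:,2]
a=rows(p1+n*110+np.array([0,0,25]),Q1,1)
print('start',state()[0],r.sense()['contact_force'], a[0])
b=rows(p1+n*8,Q1,1,n=6,start=a)
```

```text
[{"dp": [-0.92, -0.1, -0.3], "turn": [-0.37, 0.05, -0.38], "fingers": 1}, {"dp": [-0.9, -0.12, -0.32], "turn": [-0.37, 0.05, -0.38], "fingers": 1}, {"dp": [-0.91, -0.15, -0.32], "turn": [-0.37, 0.05, -0.38], "fingers": 1}, {"dp": [-0.89, -0.17, -0.33], "turn": [-0.37, 0.05, -0.38], "fingers": 1}, {"dp": [-0.88, -0.2, -0.35], "turn": [-0.37, 0.05, -0.38], "fingers": 1}]
[{"dp": [-0.88, -0.21, -0.35], "turn": [-0.37, 0.05, -0.39], "fingers": 1}, {"dp": [-0.86, -0.24, -0.37], "turn": [-0.38, 0.05, -0.38], "fingers": 1}, {"dp": [-0.85, -0.26, -0.39], "turn": [-0.37, 0.06, -0.38], "fingers": 1}, {"dp": [-0.84, -0.27, -0.4], "turn": [-0.37, 0.05, -0.38], "fingers": 1}, {"dp": [-0.83, -0.29, -0.42], "turn": [-0.37, 0.05, -0.38], "fingers": 1}]
n 10 dist 387.6 ang 32.0 clock 13.7333
start [638.06301317 205.41996189 229.13508295] [ 0.38120533 -0.40816878 -0.49106404] [ 560.9141608  -171.76340606  183.83865063]
[{"dp": [-0.22, -0.05, 0.47], "turn": [0.0, 0.0, 0.0], "fingers": 1}, {"dp": [-0.22, -0.05, 0.46], "turn": [0.0, 0.0, 0.0], "fingers": 1}, {"dp": [-0.21, -0.06, 0.47], "turn": [0.0, 0.0, 0.0], "fingers": 1}, {"dp": [-0.22, -0.05, 0.47], "turn": [0.0, 0.0, 0.0], "fingers": 1}, {"dp": [-0.22, -0.05, 0.46], "turn": [0.0, 0.0, 0.0], "fingers": 1}]
[{"dp": [-0.22, -0.05, 0.47], "turn": [0.0, 0.0, 0.0], "fingers": 1}]
n 6 dist 124.3 ang 0.0 clock 13.7333
```

Emit:
play_rows(rows=[{"dp": [-0.92,-0.1,-0.3],"turn": [-0.37,0.05,-0.38],"fingers": 1},{"dp": [-0.9,-0.12,-0.32],"turn": [-0.37,0.05,-0.38],"fingers": 1},{"dp": [-0.91,-0.15,-0.32],"turn": [-0.37,0.05,-0.38],"fingers": 1},{"dp": [-0.89,-0.17,-0.33],"turn": [-0.37,0.05,-0.38],"fingers": 1},{"dp": [-0.88,-0.2,-0.35],"turn": [-0.37,0.05,-0.38],"fingers": 1}])

```text
clock: 14.15
eef_pos: [599.3, 15.7, 206.1]
tcp_rot: [2.848, -0.433, 1.698]
contact_force: [1.3, 0.4, -0.8]
opening: 0.177
grasp_force: 78.2
```

Emit:
play_rows(rows=[{"dp": [-0.88,-0.21,-0.35],"turn": [-0.37,0.05,-0.38],"fingers": 1},{"dp": [-0.86,-0.24,-0.37],"turn": [-0.37,0.05,-0.38],"fingers": 1},{"dp": [-0.85,-0.26,-0.39],"turn": [-0.37,0.05,-0.38],"fingers": 1},{"dp": [-0.84,-0.27,-0.4],"turn": [-0.37,0.05,-0.38],"fingers": 1},{"dp": [-0.83,-0.29,-0.42],"turn": [-0.38,0.05,-0.39],"fingers": 1}])

```text
clock: 14.57
eef_pos: [560.8, -173.5, 183.6]
tcp_rot: [2.571, -0.372, 1.907]
contact_force: [0.6, -0.5, -1.2]
opening: 0.177
grasp_force: 78.2
```

Emit:
play_rows(rows=[{"dp": [0,0,0],"turn": [0,0,0],"fingers": 1},{"dp": [0,0,0],"turn": [0,0,0],"fingers": 1}])

```text
clock: 14.73
eef_pos: [560.6, -174.3, 182.6]
tcp_rot: [2.575, -0.376, 1.9]
contact_force: [-0.5, 0.1, 0.1]
opening: 0.178
grasp_force: 78.3
```

Run:
```python
from plan import *
shot('wrist','w8')
for n in('w3','wrist4','w8'):
    g=cv2.imread(f'pics/{n}.png').astype(int).sum(2)//3
    def edge(a): d=np.abs(np.gradient(cv2.GaussianBlur(a.astype(np.float32).reshape(1,-1),(5,1),0)[0])); return int(d.argmax()),round(float(d.max()),1)
    print(n,[edge(g[130:165,u]) for u in(230,300,400)],[edge(g[v,190:235]) for v in(170,200,230)],[edge(g[v,410:450]) for v in(170,200,230)])
z=np.load('grip.npz'); p1,Q1=z['p'],R.from_matrix(z['rot']); C=tool(.107,np.pi/6)[1]
rows(p1+C@[1,0,8],Q1,1,n=7); print(state()[0],r.sense()['clock'])
```

```text
w3 [(11, 7.7), (11, 3.1), (11, 5.6)] [(21, 15.1), (20, 1.5), (19, 2.7)] [(20, 4.3), (22, 3.8), (22, 4.4)]
wrist4 [(2, 10.7), (12, 3.4), (12, 5.9)] [(14, 8.3), (11, 17.9), (9, 18.2)] [(20, 5.4), (21, 3.7), (22, 3.9)]
w8 [(10, 1.5), (11, 15.4), (11, 11.5)] [(21, 11.3), (20, 11.6), (19, 11.6)] [(21, 7.2), (22, 6.5), (22, 10.6)]
[{"dp": [-0.18, -0.04, 0.4], "turn": [0.0, 0.0, 0.0], "fingers": 1}, {"dp": [-0.18, -0.04, 0.4], "turn": [0.0, 0.0, -0.01], "fingers": 1}, {"dp": [-0.19, -0.04, 0.4], "turn": [0.0, 0.01, 0.0], "fingers": 1}, {"dp": [-0.18, -0.04, 0.4], "turn": [0.0, 0.0, 0.0], "fingers": 1}, {"dp": [-0.18, -0.03, 0.39], "turn": [0.0, 0.0, -0.01], "fingers": 1}]
[{"dp": [-0.18, -0.04, 0.4], "turn": [0.01, 0.0, 0.0], "fingers": 1}, {"dp": [-0.19, -0.04, 0.4], "turn": [0.0, 0.01, 0.0], "fingers": 1}]
n 7 dist 123.3 ang 0.2 clock 14.7833
[ 560.96508987 -172.66591113  182.82485764] 14.7833
```

Emit:
play_rows(rows=[{"dp": [-0.18,-0.04,0.4],"turn": [0,0,0],"fingers": 1},{"dp": [-0.18,-0.04,0.4],"turn": [0,0,0],"fingers": 1},{"dp": [-0.19,-0.04,0.4],"turn": [0,0,0],"fingers": 1},{"dp": [-0.18,-0.04,0.4],"turn": [0,0,0],"fingers": 1},{"dp": [-0.18,-0.04,0.4],"turn": [0,0,0],"fingers": 1}])

```text
clock: 15.2
eef_pos: [598.9, -165.0, 102.5]
tcp_rot: [2.575, -0.375, 1.907]
contact_force: [-0.8, -1.0, -0.1]
opening: 0.178
grasp_force: 78.3
```

Emit:
play_rows(rows=[{"dp": [-0.18,-0.04,0.4],"turn": [0,0,0],"fingers": 1},{"dp": [-0.18,-0.04,0.39],"turn": [0,0,0],"fingers": 1},{"dp": [0,0,0],"turn": [0,0,0],"fingers": 1},{"dp": [0,0,0],"turn": [0,0,0],"fingers": 1}])

```text
clock: 15.53
eef_pos: [612.5, -163.2, 70.7]
tcp_rot: [2.576, -0.377, 1.906]
contact_force: [0.0, 0.2, -0.2]
opening: 0.175
grasp_force: 78.2
```

```bash
cat > rst.py <<'E'
from plan import *
z=np.load('grip.npz'); p1,Q1=z['p'],R.from_matrix(z['rot']); C=tool(.107,np.pi/6)[1]
P=[];
for _ in range(1): p,Q=state(); P.append(p)
s=r.sense(); print('dev in card axes',C.T@(p-p1),np.degrees((Q.inv()*Q1).as_rotvec()),'F',C.T@s['contact_force'],s['clock'])
rows(p1+C@[.7,0,0],Q1,1,n=5)
E
python3 rst.py
```

```text
dev in card axes [1.16579506 3.01076409 7.51379644] [-0.08858126 -0.091508    0.06327769] F [-0.02864287  0.23829641 -0.18754061] 15.5333
[{"dp": [-0.03, 0.0, 0.03], "turn": [0.0, 0.0, 0.0], "fingers": 1}, {"dp": [-0.03, 0.0, 0.03], "turn": [-0.01, -0.01, 0.0], "fingers": 1}, {"dp": [-0.03, -0.01, 0.02], "turn": [0.0, 0.0, 0.01], "fingers": 1}, {"dp": [-0.03, 0.0, 0.03], "turn": [0.0, 0.0, 0.0], "fingers": 1}, {"dp": [-0.03, 0.0, 0.03], "turn": [0.0, -0.01, 0.0], "fingers": 1}]
n 5 dist 8.1 ang 0.1 clock 15.5333
```

Emit:
play_rows(rows=[{"dp": [-0.03,0,0.03],"turn": [0,0,0],"fingers": 1},{"dp": [-0.03,0,0.03],"turn": [0,0,0],"fingers": 1},{"dp": [-0.03,0,0.025],"turn": [0,0,0],"fingers": 1},{"dp": [-0.03,0,0.025],"turn": [0,0,0],"fingers": 1},{"dp": [0,0,0],"turn": [0,0,0],"fingers": 1}])

```text
clock: 15.95
eef_pos: [615.8, -167.8, 65.6]
tcp_rot: [2.575, -0.375, 1.904]
contact_force: [-1.1, -0.5, -0.8]
opening: 0.181
grasp_force: 78.2
```

Emit:
play_rows(rows=[{"dp": [0,0,0],"turn": [0,0,0],"fingers": 1},{"dp": [0,0,0],"turn": [0,0,0],"fingers": 1}])

```text
clock: 16.12
eef_pos: [615.6, -167.6, 65.4]
tcp_rot: [2.575, -0.376, 1.904]
contact_force: [0.1, -0.1, -0.5]
opening: 0.176
grasp_force: 78.2
```

```bash
python3 rst.py
```

```text
dev in card axes [ 0.76342945 -1.72791851  1.679512  ] [ 0.01172566  0.04005572 -0.01193136] F [-0.15869983 -0.07663211 -0.52950156] 16.1167
[{"dp": [0.0, 0.0, 0.01], "turn": [0.0, 0.0, 0.0], "fingers": 1}, {"dp": [0.01, 0.0, 0.01], "turn": [0.0, 0.0, 0.0], "fingers": 1}, {"dp": [0.0, 0.0, 0.01], "turn": [0.0, 0.0, 0.0], "fingers": 1}, {"dp": [0.01, 0.0, 0.02], "turn": [0.0, 0.01, 0.0], "fingers": 1}, {"dp": [0.0, 0.0, 0.01], "turn": [0.0, 0.0, 0.0], "fingers": 1}]
n 5 dist 2.4 ang 0.0 clock 16.1167
```

Emit:
play_rows(rows=[{"dp": [0.01,0,0.035],"turn": [0,0,0],"fingers": 1},{"dp": [0,0,0],"turn": [0,0,0],"fingers": 1},{"dp": [0,0,0],"turn": [0,0,0],"fingers": 1}])

```text
clock: 16.37
eef_pos: [616.0, -166.4, 64.3]
tcp_rot: [2.575, -0.376, 1.904]
contact_force: [0.6, -0.5, -0.9]
opening: 0.178
grasp_force: 78.2
```

Emit:
play_rows(rows=[{"dp": [-0.005,0,0.012],"turn": [0,0,0],"fingers": 1},{"dp": [0,0,0],"turn": [0,0,0],"fingers": 1}])

```text
clock: 16.53
eef_pos: [616.4, -166.4, 63.8]
tcp_rot: [2.575, -0.376, 1.904]
contact_force: [-0.6, -0.2, -0.3]
opening: 0.176
grasp_force: 78.2
```

```bash
python3 rst.py
```

```text
dev in card axes [ 0.71505858 -0.57946751 -0.1602341 ] [-3.84456452e-06  2.99680140e-02 -7.98957382e-03] F [-0.68582745 -0.14986518  0.01005197] 16.5333
[{"dp": [0.0, 0.0, 0.0], "turn": [0.0, 0.0, 0.0], "fingers": 1}, {"dp": [0.01, 0.0, 0.0], "turn": [0.0, 0.0, 0.0], "fingers": 1}, {"dp": [0.0, 0.0, 0.0], "turn": [0.0, 0.0, 0.0], "fingers": 1}, {"dp": [0.0, 0.0, 0.0], "turn": [0.0, 0.0, 0.0], "fingers": 1}, {"dp": [0.0, 0.0, 0.0], "turn": [0.0, 0.0, 0.0], "fingers": 1}]
n 5 dist 0.6 ang 0.0 clock 16.5333
```

No contact yet, so I lower it in small steps until it seats.

Emit:
play_rows(rows=[{"dp": [-0.005,0,0.014],"turn": [0,0,0],"fingers": 1},{"dp": [0,0,0],"turn": [0,0,0],"fingers": 1}])

```text
clock: 16.7
eef_pos: [616.5, -166.3, 63.6]
tcp_rot: [2.575, -0.376, 1.905]
contact_force: [-3.6, -0.9, 4.9]
opening: 0.175
grasp_force: 79.1
```

Emit:
play_rows(rows=[{"dp": [-0.006,0,0.014],"turn": [0,0,0],"fingers": 1},{"dp": [0,0,0],"turn": [0,0,0],"fingers": 1}])

```text
clock: 16.87
eef_pos: [616.5, -166.3, 63.6]
tcp_rot: [2.574, -0.376, 1.905]
contact_force: [-8.7, -2.3, 10.6]
opening: 0.174
grasp_force: 80.4
```

```bash
python3 rst.py
```

```text
dev in card axes [ 0.7812886  -0.52455214 -0.38581551] [ 0.01957197 -0.01263263  0.01813815] F [-2.36288779 -1.39908508 13.63376083] 16.8667
[{"dp": [0.0, 0.0, 0.0], "turn": [0.0, 0.0, 0.0], "fingers": 1}, {"dp": [0.01, 0.0, 0.0], "turn": [0.0, 0.0, 0.0], "fingers": 1}, {"dp": [0.0, 0.0, 0.0], "turn": [0.0, 0.0, 0.0], "fingers": 1}, {"dp": [0.0, 0.0, 0.0], "turn": [0.0, 0.0, 0.0], "fingers": 1}, {"dp": [0.01, 0.0, 0.0], "turn": [0.0, 0.0, 0.0], "fingers": 1}]
n 5 dist 0.7 ang 0.0 clock 16.8667
```

Emit:
play_rows(rows=[{"dp": [0.006,0,-0.014],"turn": [0,0,0],"fingers": 1},{"dp": [0,0,0],"turn": [0,0,0],"fingers": 0.5},{"dp": [0,0,0],"turn": [0,0,0],"fingers": 0.5},{"dp": [0,0,0],"turn": [0,0,0],"fingers": 0.5},{"dp": [0,0,0],"turn": [0,0,0],"fingers": 0.5}])

```text
clock: 17.28
eef_pos: [616.7, -166.3, 63.3]
tcp_rot: [2.575, -0.376, 1.904]
contact_force: [0.3, 0.4, 0.2]
opening: 0.497
grasp_force: 0.0
```

Emit:
play_rows(rows=[{"dp": [0,0,-0.2],"turn": [0,0,0],"fingers": 0.5},{"dp": [0,0,-0.4],"turn": [0,0,0],"fingers": 0.5},{"dp": [0,0,-0.8],"turn": [0,0,0],"fingers": 0.5},{"dp": [0,0,-0.9],"turn": [0,0,0],"fingers": 0.5},{"dp": [0,0,-0.9],"turn": [0,0,0],"fingers": 0.5}])

```text
clock: 17.7
eef_pos: [563.3, -227.1, 165.5]
tcp_rot: [2.576, -0.376, 1.904]
contact_force: [0.6, -0.6, -0.3]
opening: 0.501
grasp_force: 0.0
```

Emit:
play_rows(rows=[{"dp": [-0.6,0,-0.7],"turn": [0,0,0],"fingers": 0.5},{"dp": [-0.7,0,-0.7],"turn": [0,0,0],"fingers": 0.5},{"dp": [-0.7,0,-0.7],"turn": [0,0,0],"fingers": 0.5},{"dp": [-0.7,0,-0.7],"turn": [0,0,0],"fingers": 0.5},{"dp": [0,0,0],"turn": [0,0,0],"fingers": 0.5}])

```text
clock: 18.12
eef_pos: [551.7, -381.9, 215.8]
tcp_rot: [2.574, -0.367, 1.899]
contact_force: [0.2, 1.0, 0.8]
opening: 0.497
grasp_force: 0.0
```

```bash
python3 - <<'E'
from h import *
print(r.sense()['eef_pos'],r.sense()['clock'],r.sense()['contact_force'])
A={}
for n in('top','side'):
    d=shot(n,n+'9'); a=cv2.imread(f'pics/{n}9.png'); b=cv2.imread(f'pics/{n}0.png')
    df=cv2.absdiff(a,b).max(2); m=(df>30).astype(np.uint8); k,_,st,ce=cv2.connectedComponentsWithStats(m)
    for i in range(1,k):
        q=onz(d,*ce[i],20)
        if st[i,4]>6 and q[0]>380 and -420<q[1]<380: print(n,ce[i].round(),st[i,2:].tolist(),q.round())
E
python3 fit.py | head -0
python3 - <<'E'
import sys; sys.path.insert(0,'.')
E
python3 - <<'E'
# card edges before/after in both views
import cv2,numpy as np
for n,(y0,y1,x0,x1) in(('top',(165,215,358,416)),('side',(140,200,288,340))):
    a=cv2.imread(f'pics/{n}0.png',0)[y0:y1,x0:x1].astype(np.float32);b=cv2.imread(f'pics/{n}9.png',0)[y0:y1,x0:x1].astype(np.float32)
    print(n,cv2.phaseCorrelate(a,b),np.abs(a-b).mean())
E
```

```text
[ 551.73943397 -381.93569244  215.84750765] 18.1167 [0.19165748 1.01319862 0.81044505]
top [242. 165.] [5, 4, 14] [684. 211.  20.]
top [230. 170.] [6, 6, 19] [671. 245.  20.]
top [244. 172.] [12, 10, 84] [665. 206.  20.]
top [260. 172.] [5, 4, 18] [665. 162.  20.]
top [260. 189.] [4, 13, 29] [621. 162.  20.]
top [228. 187.] [6, 6, 21] [625. 247.  20.]
top [254. 191.] [7, 6, 20] [613. 179.  20.]
top [241. 195.] [12, 9, 52] [603. 212.  20.]
top [254. 198.] [12, 6, 36] [596. 178.  20.]
side [263. 259.] [10, 8, 50] [682. 110.  20.]
side [286. 275.] [25, 33, 346] [620. 142.  20.]
side [256. 275.] [21, 19, 231] [685. 155.  20.]
side [246. 290.] [4, 5, 12] [696. 195.  20.]
side [251. 292.] [8, 7, 32] [683. 198.  20.]
side [272. 297.] [8, 9, 41] [636. 201.  20.]
top ((-0.2064069474353758, 0.1553785463696613), 0.9546327664057414) 2.7351725
side ((-0.0086994479608542, 0.06709896391195613), 1.0381293361569628) 2.208654Exception ignored on flushing sys.stdout:
BrokenPipeError: [Errno 32] Broken pipe
```

Run:
```python
from h import *
for n in('top','side'):
    d=load(n+'9'); a=cv2.imread(f'pics/{n}9.png'); b=cv2.imread(f'pics/{n}0.png')
    m=(cv2.absdiff(a,b).max(2)>15).astype(np.uint8); k,_,st,ce=cv2.connectedComponentsWithStats(m)
    for i in range(1,k):
        q=onz(d,*ce[i],10); w=onz(d,*ce[i],100)
        if st[i,4]>4 and 405<q[0]<600 and 80<q[1]<340: print(n,'tray?',ce[i].round(),st[i,2:].tolist(),q.round())
t=cv2.imread('pics/top9.png',0)[160:212,214:268]
print('\n'.join(' '.join(f'{v:3d}' for v in r_[::2]) for r_ in t[::2]))
```

```text
top tray? [244. 226.] [5, 5, 14] [520. 202.  10.]
top tray? [223. 229.] [6, 5, 15] [510. 259.  10.]
top tray? [230. 231.] [5, 5, 16] [505. 240.  10.]
top tray? [261. 231.] [5, 6, 17] [506. 157.  10.]
side tray? [335. 290.] [6, 4, 13] [506. 154.  10.]
side tray? [324. 307.] [3, 3, 5] [523. 199.  10.]
side tray? [328. 325.] [6, 3, 9] [508. 238.  10.]
side tray? [325. 333.] [7, 4, 15] [510. 257.  10.]
106 105 114  61  55  79  80  78  78  81  76  73  73  67  59  57  47  51  59  72  86  94  99 113 115 126 122
104 106 118  39  62  76  77  77  78  78  80  77  77  79  80  80  79  80  78  76  71  71  64  61  56  47  51
106 104 118  44  63  78  80  77  78  75  77  78  78  78  78  79  77  80  79  80  81  79  81  79  80  78  79
105 106 117  44  89 106 106 107 106 108  76  79  78  78  76  80  78  78  79  79  79  78  76  77  77  80  78
106 106 118  43  93 120 122 120 121 121 124 123 123 124 124 110 110  96  77  77  78  79  79  80  80  82  79
103 107 106  47  93 120 119 122 120 121 121 120 121 122 121 122 121 124 124 123 108 112 111 111 113  76  84
106 109  97  47 123 118 119 119 118 120 120 121 12
[... 1409 characters left out ...]
  67  89 113  92  62  59  60  61  65 115 111 115  48
116  52 113 115 113 112 113 112 113 113 114 115 114 116 116 116 113 116 105 108  66  93 112 113 113 113  57
103  79 112 112 112 111 112 111 112 112 114 114 115 113 114 113 113 112 113 112 112 112 113 111 112  95  63
 82 110 112 111 112 112 111 113 113 111 112 112 112 113 113 113 114 114 113 113 112 111 112 111 113  92  69
 63 112 110 110 110 111 111 112 111 111 112 112 113 111 113 113 113 115 113 114 113 115 114 113 117  84  76
 66 113 112 111 111 111 112 110 112 110 112 111 112 110 112 112 113 111 111 112 112 113 112 111 119  80  83
 72 115 113 114 113 116 113 114 113 113 112 111 111 111 111 112 111 113 113 113 114 114 113 114 120  78  87
```

Both cameras show four small balls in the tray. The bowl is level with two large balls in it, and the card is back on its rest.

```bash
python3 -c "
from rig import r
print(r.sign_off())"
```

```text
the job is handed in; nothing more can be done
None
```

The job is handed in: all four small balls are in the tray, both large ones are in the level bowl, the card is back on its rest within about 0.5 mm of where it started, and nothing else on the bench moved in the pictures.

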